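# Lock the coffee grinder's setting with the pin bar

### The arm

A 6-joint arm with a two-finger parallel gripper is mounted at the origin on the work surface. World frame = base frame: x ahead of the robot, y to its left, z up, the work surface at z = 0. Lengths are in m, angles in rad, forces in N, time in s.
With the tool pointing down it reaches from about 0.4 to 0.925 m from the base axis. Payload 12.5 kg.
Tool frame: the origin (TCP) lies at the very end of the fingers, on their centre line; the grasp point (between the pads) lies 19 mm behind it (bot.pinch_z is the distance from the TCP to the grasp point, in m); y points along the fingers, z is the direction in which the jaws open and shut, and the axes are right-handed (so a half turn about y gives the same grasp; the last joint's range is limited). The gripper opens to 95 mm and grips with 3 to 60 N. Pads are 20 mm wide; open, the fingers measure 119 mm over their backs; the gripper's body (75 mm by 180 mm) begins 59 mm behind the grasp point.
Start: joints at [-1.312, 0.491, 1.559, -0, 1.092, -0.106], TCP at [0.223, -0.584, 0.215] pointing down, gripper open.
Joint ranges: [-3.1, 3.1], [-0.84, 2.19], [0.05, 2.79], [-1.13, 4.28], [0.06, 2.93], [-2.69, 2.69]. Speed limits (rad/s): [2.22, 2.22, 2.79, 3.14, 3.14, 3.14].

### API

Orientations are given as a unit quaternion [w, x, y, z].
In Python, from workcell import bot gives the robot as it stands.
- The arm moves only by the shell command python3 -m handwheel 'ROWS'. ROWS is JSON, one flat list of numbers, 7 for each row, row after row: the shift along the tool's x, y, z normalised to -1 to 1, where 1 is 3 cm, then the turn, a rotation vector about the tool's x, y, z normalised to -1 to 1, where 1 is 6 degrees, then the closure, from 0 (fully open) to 1 (shut). A call has 1 to 20 rows; each row shifts and turns the pose as measured when the row begins, along the tool's axes as they then stand; what a row does not reach is not made up. A row lasts 1/10 s, in which the tool goes at most 50 mm and 8.59 degrees, less where a joint would pass 70% of its speed; a pose out of reach is approached as far as the arm can. A call with a number of a shift or a turn outside -1 to 1 is refused whole. A call with a gripper value outside its range is refused whole. The fingers move at their own pace and stop on an object; the grip force is fixed at half the most. Time passes only in rows, so rows that do not move let the fingers close. It gives the time, the measured TCP pose, the force and the opening at its end, in the units of the state.
- bot.observe(): the state, without advancing time (a new reading comes with each control period).
- bot.camera(name): name is "scene" or "top" or "wrist"; returns (picture, depth): 480x640x3 uint8, red, green, blue; 480x640 float32, m along the optical axis (not along the pixel's ray), 0 where there is no reading.
- bot.camera_model(name): a dict with "camera_matrix" (3x3 intrinsics, pixels), "distortion" ([k1, k2, p1, p2, k3] as OpenCV has them; the pictures are not rectified), "R" (3x3) and "t" (3): a world point X has camera coordinates R X + t. Camera axes: x right, y down, z forward; pixel columns grow to the right and rows downward; lengths in m; the calibration is good to about 2 mm. A picture is of the moment at which its call begins: read the wrist's pose just before it. camera_model takes no time and is no camera call; for the wrist camera it gives the pose at the moment of the call.
- bot.hand_in(): hands the job in, once; it reports no verdict.
The state is a dict: "clock": time; "joint_positions": joint angles; "qd": joint speeds; "joint_efforts": joint torques, N m; "tool_pos": TCP position; "eef_rot": TCP orientation; "force": force on the tool from outside, world axes, zero at the start; "wrist_torque": the same for the moment, N m; "width": opening from 0.0 (shut) to 1.0 (fully open).
Only numpy, scipy, OpenCV 4.12 (cv2) and the standard library are available. Lean on these libraries where they do the work, as an engineer would, in place of code of your own. Each camera call takes 0.05 s, during which the arm holds its last target.

### The job

The coffee grinder has been cleaned and set, but its lock ring is still loose. With the pin bar in the ring's holes, moved on from hole to hole as far as needed, turn the ring clockwise (seen from above) until it is down on its washer, and nip it firmly tight without forcing it. Then lay the bar back down flat on its rubber mat, and leave the other things on the counter where they are.

Things in the scene. Friction and masses are not known exactly. Their poses are not given: they have to be found in the camera images.
- grinder: espresso grinder without hopper, fixed: grey column 135 x 125 mm, spout at its front (-x) reaching 116 mm from the axis, lower than z 0.176. Origin: on the counter, on the vertical axis of neck and lock ring. Top plate 118 x 112 mm at z 0.195; on it the adjusting collar, diameter 100, to 0.213 (does not turn), a thin washer, the lock ring; the threaded neck (diameter 55) stands up to z 0.262.
- lock_ring: threaded ring, outer diameter 110, 24 mm high. Origin: on its axis, in its underside; z up. Six blind radial holes, 12 wide, 26 mm deep (radius 55 to 29 mm), 12 mm above the origin, each with a short dark line over it on the top face, at 0, 60, 120.. 300 degrees from its x axis. Clockwise seen from above goes down, 4 mm a turn. Starts 143 to 178 degrees short of the washer. Drags with 0.4 N m.
- ring_mid (a point): point on the lock ring's axis at the height of its holes; axes as the lock ring. On the washer the turning torque rises from 0.6 N m steeply (12 N m per rad); the ring is firmly tight from 1.0 N m, forced above 2.4 N m: a push of 10 to 18 N square to the bar at 0.12 m from the axis is right. It then stays tight by itself; turned anticlockwise it comes loose at 0.4 N m.
- washer_top (a point): centre of the washer's upper face, 0.2145 m above the counter; the ring's underside comes down to this height
- nip (a joint): how far the ring has been wound up past first touch on its washer, rad: 0 when loose; firmly tight above 0.03, forced above 0.15. It does not show how far the loose ring still has to go.
- bar: pin bar, 162 mm, 0.14 kg, lying on the mat: black flat-sided handle 100 long, 16 wide, 22 mm high, and a round steel pin, diameter 9 with a round nose, sticking out 62 mm from one end; the pin fits the holes with 3 mm of play. Origin: centre of the handle's underside; x along the bar towards the pin; pin axis 11 mm above the underside. Balance point 27 mm from the origin towards the pin.
- bar_tip (a point): end of the pin's nose, on the bar's axis, 112 mm from the bar's origin; axes as the bar
- bar_grip (a point): point inside the handle at half its height, 15 mm from the handle's middle towards the pin: a good place to pinch it across its 16 mm width; axes as the bar
- mat: grey rubber mat 220 (x) x 240 (y) x 5 mm, fixed on the counter to the left or the right of the grinder. Origin: centre of its underside
- brush: small brush, 125 mm long, 14 mm high, lying beside the bar on the mat; to be left alone. Origin: in its underside, at its middle
- knock_box: dark steel knock box, 140 x 160 x 100 mm, with a bar across its top, on the other side of the grinder from the mat; fixed. Origin: centre of its underside
- hopper: the grinder's clear hopper standing upside down, diameter 134 mm, 178 mm high; to be left alone. Origin: centre of its underside
- tamper: steel tamper, diameter 58 mm, 82 mm high; to be left alone. Origin: centre of its underside
- filter_holder: steel filter holder, diameter 66 mm, 45 mm high, with a black handle to its -x side reaching 175 mm from its middle; in front of the grinder; to be left alone. Origin: centre of the bowl's underside
- milk_jug: steel milk jug, diameter 88 mm, 110 mm high; to be left alone. Origin: centre of its underside
- cup_a: white cup, diameter 72 mm, 58 mm high, handle to its +y side; to be left alone. Origin: centre of its underside
- cup_b: white cup like cup_a; to be left alone. Origin: centre of its underside
Mind the look-alikes: they are no part of the job. Leave any pink look-alike of the bar alone.

How it is judged:
By the outcome, as a careful person would: the job done as asked, in the order asked, and still so for the second after the job is handed in, with the robot touching nothing.
It also fails if it takes over 72 s, if anything falls off the work surface, if the arm or the gripper's body presses on something with over 40 N, if the wrist force passes 120 N, or if a joint passes its speed limit or range.

## Working session

There is one attempt and no reset: what is moved stays moved. The work goes in short steps, Python scripts to look and compute and a shell command to move; the robot and the scene stay as the last step left them, time stands still between calls to the robot, and variables do not carry over. Pictures are saved under pics/ and viewed, and the job is handed in when it is done.

```bash
mkdir -p pics; ls
python3 - <<'E'
from workcell import bot
import cv2,numpy as np
print(bot.observe())
for n in ("scene","top"):
    p,d=bot.camera(n); cv2.imwrite(f"pics/{n}0.png",p[:,:,::-1]); np.savez(f"{n}0.npz",p=p,d=d)
    m=bot.camera_model(n); print(n,m)
print(bot.pinch_z)
E
```

```text
pics
{'clock': 0.0, 'joint_positions': array([-1.31161216e+00,  4.91565327e-01,  1.55946504e+00, -1.39152766e-05,
        1.09168405e+00, -1.05537031e-01]), 'qd': array([-0.00038111,  0.00065227, -0.00116539, -0.00040794,  0.00113784,
        0.00032823]), 'joint_efforts': array([ 2.86324808e-03, -6.12637067e+01, -2.58175421e+01,  6.94180978e-02,
        4.82706015e-02, -1.03882101e-04]), 'tool_pos': array([ 0.22292152, -0.58362778,  0.21405279]), 'eef_rot': array([ 0.12820232, -0.1282719 ,  0.69577635, -0.69498615]), 'force': array([0.15878989, 0.24437889, 0.10169284]), 'wrist_torque': array([-0.02281613,  0.00425183,  0.03546594]), 'width': 0.9996155166640942}
scene {'camera_matrix': array([[505.20388965,   0.        , 321.34330259],
       [  0.        , 505.20388965, 249.60395702],
       [  0.        ,   0.        ,   1.        ]]), 'distortion': array([0.04674505, 0.        , 0.        , 0.        , 0.        ]), 'R': array([[-0.2496449 ,  0.96816958, -0.01803003],
       [ 0.63463063,  0.14952101, -0.75821331],
       [-0.7313832 , -0.20072649, -0.65175723]]), 't': array([ 0.15772566, -0.20338192,  1.52217118])}
top {'camera_matrix': array([[459.63832416,   0.        , 318.16365115],
       [  0.        , 459.63832416, 246.04300697],
       [  0.        ,   0.        ,   1.        ]]), 'distortion': array([0.00743785, 0.        , 0.        , 0.        , 0.        ]), 'R': array([[ 0.02816576, -0.99957298, -0.00778063],
       [-0.99804364, -0.02768632, -0.05605684],
       [ 0.05581748,  0.0093443 , -0.99839726]]), 't': array([-1.01581206e-03,  5.27960604e-01,  1.36817015e+00])}
0.0188
```

View pics/scene0.png

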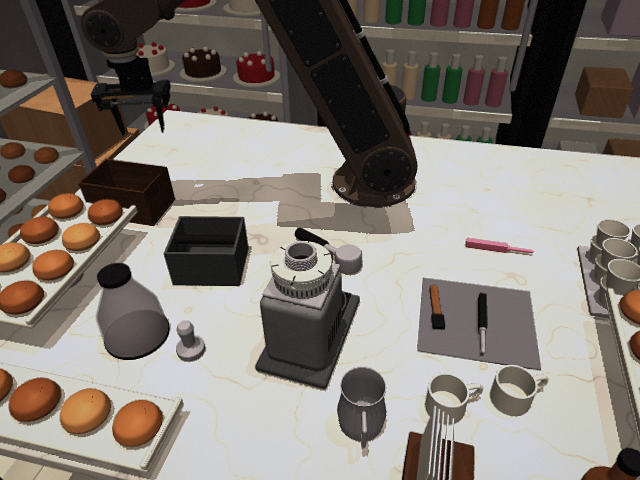

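View pics/top0.png

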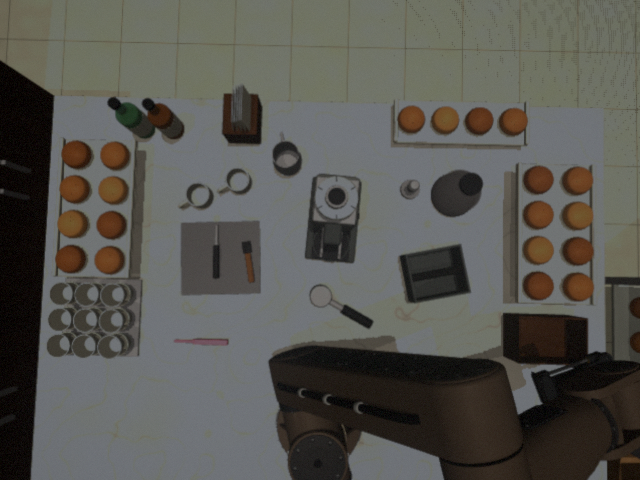

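The bar lies on the mat around top (216,252), with its pin towards +x. The ring is at about (337,197), and the pink look-alike is outside the mat at (200,342). Next I'll measure these.

```bash
cat > h.py <<'E'
import numpy as np,cv2
from scipy.spatial.transform import Rotation as Ro
def ray(m,uv,z):
    uv=np.asarray(uv,float).reshape(-1,1,2)
    n=cv2.undistortPoints(uv,m["camera_matrix"],m["distortion"]).reshape(-1,2)
    d=np.c_[n,np.ones(len(n))]@m["R"]; c=-m["R"].T@m["t"]
    s=(z-c[2])/d[:,2]; return c+s[:,None]*d
def proj(m,X):
    X=np.asarray(X,float).reshape(-1,3)
    return cv2.projectPoints(X,cv2.Rodrigues(m["R"])[0],m["t"],m["camera_matrix"],m["distortion"])[0].reshape(-1,2)
def crop(p,x0,x1,y0,y1,s,name):
    cv2.imwrite(name,cv2.resize(p[y0:y1,x0:x1,::-1],None,fx=s,fy=s,interpolation=cv2.INTER_CUBIC))
E
python3 - <<'E'
from workcell import bot
from h import *
p=np.load("top0.npz")["p"]; s=np.load("scene0.npz")["p"]
m=bot.camera_model("top")
crop(p,170,380,160,310,3.8,"pics/topc.png")
crop(s,250,350,220,320,6,"pics/scenec.png")
crop(np.clip(p.astype(float)*2,0,255).astype(np.uint8),300,375,160,235,8,"pics/topr.png")
# mat mask & bar
hsv=cv2.cvtColor(p,cv2.COLOR_RGB2HSV)
print(p[230,190],p[255,216],p[233,216],p[190,320])
E
```

```text
[75 72 70] [32 32 31] [99 96 94] [108 114 116]
```

View pics/topc.png

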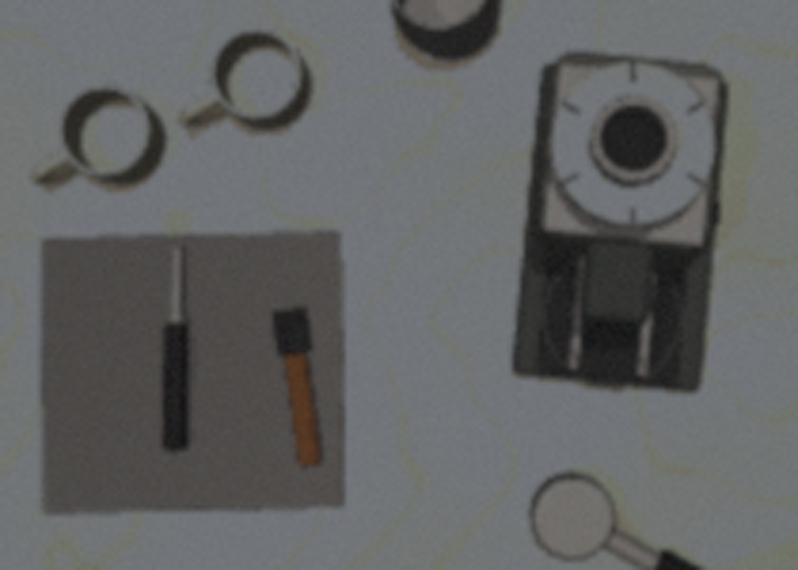

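View pics/topr.png

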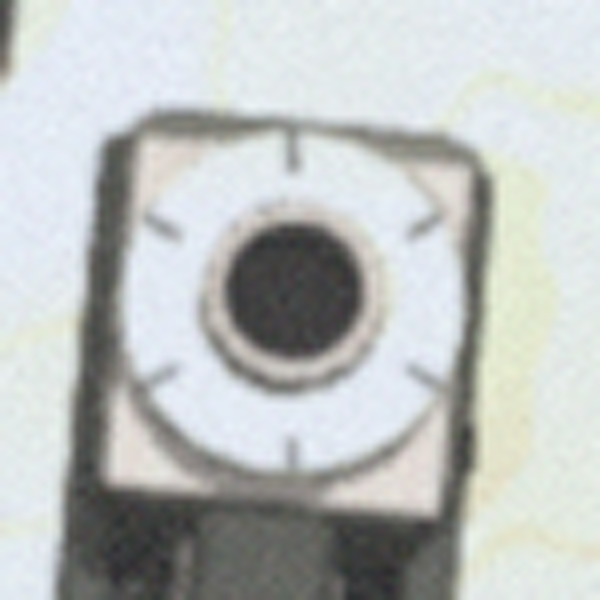

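View pics/scenec.png

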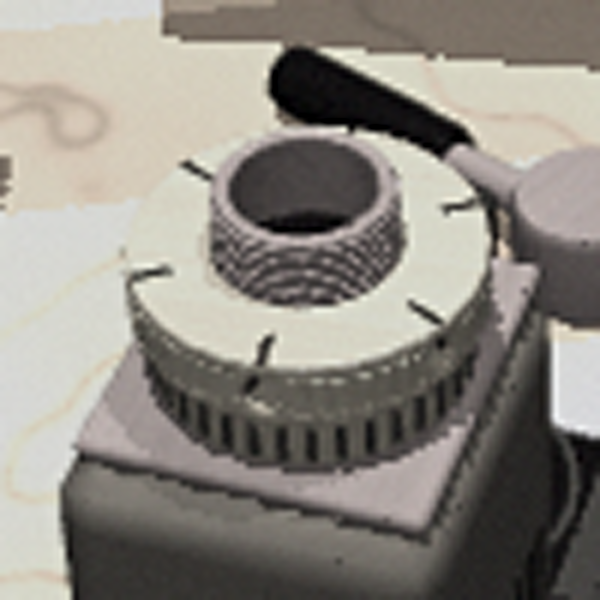

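The ring's six marks are clear in the enlarged top view, two of them roughly along ±x. Next: ring centre and phase, bar pose, and the obstacles.

Run:
```python
from workcell import bot
from h import *
T=np.load("top0.npz"); p=T["p"]; d=T["d"]
m=bot.camera_model("top")
g=p.astype(int).sum(2)
# bar handle
sub=np.zeros(g.shape,bool); sub[225:290,185:232]=1
mk=((g<150)&sub).astype(np.uint8)
c=max(cv2.findContours(mk,0,1)[0],key=cv2.contourArea)
r=cv2.minAreaRect(c); print("handle px",r); 
print("handle top corners",ray(m,cv2.boxPoints(r),0.027).round(4))
mk2=((g>250)&sub).astype(np.uint8); mk2[250:]=0
ys,xs=np.nonzero(mk2); print("pin px",xs.min(),xs.max(),ys.min(),ys.max())
A=ray(m,np.c_[xs,ys],0.016)
hs=np.array(np.nonzero(mk)[::-1]).T; B=ray(m,hs,0.027)
hc=ray(m,[r[0]],0.027)[0]; pc=A.mean(0)
print("handle c",hc,"pin mean",pc,"tip x",A[:,0].max(),"yaw",np.degrees(np.arctan2(pc[1]-hc[1],pc[0]-hc[0])))
u,s,vt=np.linalg.svd(B[:,:2]-B[:,:2].mean(0)); print("handle pca yaw",np.degrees(np.arctan(vt[0,1]/vt[0,0])))
# ring bright disc
from numpy import hypot
pts=[(292,150),(422,228),(425,377),(292,453),(160,377),(163,228)]
P=ray(m,[(300+(x-3.5)/8,160+(y-3.5)/8) for x,y in pts],0.2403)
c0=P[:,:2].mean(0);print("ring c",c0,"marks r",hypot(*(P[:,:2]-c0).T).round(4))
a=np.degrees(np.arctan2(P[:,1]-c0[1],P[:,0]-c0[0]));print("angles",a.round(1),"phase",np.degrees(np.angle(np.exp(6j*np.radians(a)).mean()))/6)
# collar circles: outer edge ring top
for uv,z,n in [((286,155),.11,'jug'),((200,193),.058,'cupb'),((238,181),.058,'cupa'),((321,295),.045,'fh'),((435,272),.1,'kb'),((250,262),.019,'brush')]:
    print(n,ray(m,[uv],z)[0].round(3))
# depth heights at few spots
def hz(u,v):
    n=cv2.undistortPoints(np.array([[[u,v]]],float),m["camera_matrix"],m["distortion"]).ravel()
    return (m["R"].T@(np.array([n[0],n[1],1])*d[int(v),int(u)]-m["t"])).round(4)
print(hz(322,190),hz(350,205),hz(215,262),hz(190,230))
```

```text
handle px ((216.0, 261.5), (33.0, 6.0), 90.0)
handle top corners [[0.5215 0.3277 0.027 ]
 [0.522  0.3098 0.027 ]
 [0.4238 0.3058 0.027 ]
 [0.4233 0.3237 0.027 ]]
pin px 215 216 225 243
handle c [0.47252995 0.3167355  0.027     ] pin mean [0.5541525  0.32401394 0.016     ] tip x 0.5827495068807189 yaw 5.095696771016956
handle pca yaw 2.1838258345828656
ring c [ 0.63994188 -0.03028182] marks r [0.0486 0.0474 0.0482 0.048  0.0482 0.0473]
angles [   1.6  -58.6 -118.1 -178.6  121.3   61.6] phase 1.514614546200743
jug [0.778 0.111 0.11 ]
cupb [0.672 0.365 0.058]
cupa [0.71  0.254 0.058]
fh [0.383 0.001 0.045]
kb [ 0.459 -0.317  0.1  ]
brush [0.474 0.217 0.019]
[0.6578 0.0059 0.2394] [ 0.6216 -0.066   0.2386] [0.471  0.3196 0.0272] [ 5.668e-01  4.064e-01 -5.000e-04]
```

```bash
cat >> h.py <<'E'
def pose(o):
    q=np.asarray(o["eef_rot"]); return np.asarray(o["tool_pos"]),Ro.from_quat(q[[1,2,3,0]])
def target(pos,heading):
    """tool y down, tool z (jaws) square to heading(deg): tool x along heading"""
    h=np.radians(heading); x=np.array([np.cos(h),np.sin(h),0]); y=np.array([0,0,-1.])
    return np.asarray(pos,float),Ro.from_matrix(np.c_[x,y,np.cross(x,y)])
def plan(o,pos,heading):
    p,R=pose(o); tp,tR=target(pos,heading)
    s=R.inv().apply(tp-p)/.03; w=(R.inv()*tR).as_rotvec()/np.radians(6)
    print("shift rows",s.round(2),"turn rows",w.round(2)); return s,w
def show(o):
    p,R=pose(o); M=R.as_matrix()
    print("t",round(float(o["clock"]),2),"tcp",p.round(4),"heading x",np.degrees(np.arctan2(M[1,0],M[0,0])).round(2),"y",M[:,1].round(3),"z",M[:,2].round(3),"q",np.round(o["joint_positions"],3),"F",np.round(o["force"],1),"M",np.round(o["wrist_torque"],2),"w",round(float(o["width"]),3))
E
python3 - <<'E'
from workcell import bot
from h import *
o=bot.observe(); show(o)
b=np.array([0.4725,0.3175]);hd=np.radians(4);print(b+.015*np.array([np.cos(hd),np.sin(hd)]))
for h in (4,184): plan(o,[.487,.318,.2],h)
E
```

```text
t 0.1 tcp [ 0.2229 -0.5837  0.2142] heading x -159.1 y [-0.     0.001 -1.   ] z [ 0.357 -0.934 -0.001] q [-1.312  0.491  1.559 -0.     1.092 -0.106] F [-0.5  0.8  0.3] M [0.03 0.01 0.04] w 0.997
[0.48746346 0.31854635]
shift rows [-18.95   0.5  -24.94] turn rows [ 0.000e+00 -2.718e+01 -1.000e-02]
shift rows [-18.95   0.5  -24.94] turn rows [0.01 2.82 0.  ]
```

```bash
python3 -m handwheel '[-0.81,0,0.31,0,0,0,0, -0.81,0,0.31,0,0,0,0, -0.81,0,0.31,0,0,0,0, -0.81,0,0.31,0,0,0,0, -0.81,0,0.31,0,0,0,0, -0.81,0,0.31,0,0,0,0, -0.81,0,0.31,0,0,0,0, -0.81,0,0.31,0,0,0,0, -0.81,0,0.31,0,0,0,0, -0.81,0,0.31,0,0,0,0]'
python3 - <<'E'
from workcell import bot
from h import *
o=bot.observe(); show(o)
plan(o,[.487,.318,.2],4)
E
```

```text
clock: 1.1
tool_pos: [0.4892, -0.5834, 0.2096]
eef_rot: [0.126, -0.128, 0.699, -0.693]
force: [-1.3, -0.1, -0.2]
width: 1.003
t 1.1 tcp [ 0.4892 -0.5834  0.2096] heading x -159.37 y [-0.004  0.008 -1.   ] z [ 0.352 -0.936 -0.009] q [-9.600e-01  7.060e-01  1.163e+00  1.000e-03  1.282e+00  2.510e-01] F [-1.3 -0.1 -0.2] M [-0.01  0.02  0.03] w 1.003
shift rows [-10.52   0.55 -28.14] turn rows [  0.04 -27.23  -0.12]
```

```bash
python3 -m handwheel '[-0.375,-0.02,-1,0,0,0,0, -0.375,-0.02,-1,0,0,0,0, -0.375,-0.02,-1,0,0,0,0, -0.375,-0.02,-1,0,0,0,0, -0.375,-0.02,-1,0,0,0,0, -0.375,-0.02,-1,0,0,0,0, -0.375,-0.02,-1,0,0,0,0, -0.375,-0.02,-1,0,0,0,0, -0.375,-0.02,-1,0,0,0,0, -0.375,-0.02,-1,0,0,0,0, -0.375,-0.02,-1,0,0,0,0, -0.375,-0.02,-1,0,0,0,0, -0.375,-0.02,-1,0,0,0,0, -0.375,-0.02,-1,0,0,0,0]'; python3 -m handwheel '[-0.375,-0.02,-1,0,0,0,0, -0.375,-0.02,-1,0,0,0,0, -0.375,-0.02,-1,0,0,0,0, -0.375,-0.02,-1,0,0,0,0, -0.375,-0.02,-1,0,0,0,0, -0.375,-0.02,-1,0,0,0,0, -0.375,-0.02,-1,0,0,0,0, -0.375,-0.02,-1,0,0,0,0, -0.375,-0.02,-1,0,0,0,0, -0.375,-0.02,-1,0,0,0,0]'
python3 - <<'E'
from workcell import bot
from h import *
o=bot.observe(); show(o)
plan(o,[.487,.318,.2],4)
E
```

```text
clock: 2.5
tool_pos: [0.4881, -0.1184, 0.2153]
eef_rot: [0.123, -0.129, 0.702, -0.69]
force: [0.9, -0.7, -0.3]
width: 1.0
clock: 3.5
tool_pos: [0.4852, 0.2154, 0.2254]
eef_rot: [0.121, -0.131, 0.702, -0.689]
force: [0.7, -0.1, 0.3]
width: 0.999
t 3.5 tcp [0.4852 0.2154 0.2254] heading x -159.46 y [-0.016  0.016 -1.   ] z [ 0.351 -0.936 -0.02 ] q [0.283 0.349 1.77  0.023 1.034 1.484] F [ 0.7 -0.1  0.3] M [ 0.02 -0.02  0.01] w 0.999
shift rows [-1.26  0.9  -3.16] turn rows [  0.17 -27.24  -0.26]
```

```bash
python3 -m handwheel '[-0.3,0,-0.9,0,-1,0,0, -0.3,0,-1,0,-1,0,0, -0.3,0,-1,0,-1,0,0, 0,0,0,0,-1,0,0, 0,0,0,0,-1,0,0, 0,0,0,0,-1,0,0, 0,0,0,0,-1,0,0, 0,0,0,0,-1,0,0, 0,0,0,0,-1,0,0, 0,0,0,0,-1,0,0, 0,0,0,0,-1,0,0, 0,0,0,0,-1,0,0, 0,0,0,0,-1,0,0, 0,0,0,0,-1,0,0, 0,0,0,0,-1,0,0, 0,0,0,0,-1,0,0, 0,0,0,0,-1,0,0, 0,0,0,0,-1,0,0, 0,0,0,0,-1,0,0, 0,0,0,0,-1,0,0]'; python3 -m handwheel '[0,0,0,0,-1,0,0, 0,0,0,0,-1,0,0, 0,0,0,0,-1,0,0, 0,0,0,0,-1,0,0, 0,0,0,0,-1,0,0, 0,0,0,0,-1,0,0, 0,0,0,0,-1,0,0]'
python3 - <<'E'
from workcell import bot
from h import *
o=bot.observe(); show(o)
plan(o,[.487,.318,.2],4)
m=bot.camera_model("wrist");p,d=bot.camera("wrist"); np.savez("w1.npz",p=p,d=d,**m); cv2.imwrite("pics/w1.png",p[:,:,::-1])
print(m["camera_matrix"],m["distortion"],-m["R"].T@m["t"],m["R"])
E
```

```text
clock: 5.5
tool_pos: [0.4651, 0.3122, 0.2209]
eef_rot: [0.676, -0.675, 0.218, -0.198]
force: [0.1, 0.1, -0.5]
width: 1.001
clock: 6.2
tool_pos: [0.464, 0.3117, 0.2188]
eef_rot: [0.708, -0.701, -0.048, 0.07]
force: [0.3, 0.6, 0.7]
width: 1.0
t 6.2 tcp [0.464  0.3117 0.2188] heading x 9.61 y [-0.032  0.008 -0.999] z [-0.167  0.986  0.013] q [ 0.463  0.402  1.703  0.024  1.062 -1.288] F [0.3 0.6 0.7] M [ 0.15 -0.15  0.01] w 1.0
shift rows [0.81 0.6  0.07] turn rows [-0.11  0.93 -0.29]
[[364.49081981   0.         320.73125338]
 [  0.         364.49081981 246.66616508]
 [  0.           0.           1.        ]] [-0.07622694  0.          0.          0.          0.        ] [0.38701548 0.29662296 0.39124125] [[-0.16765148  0.98577128  0.01216426]
 [ 0.95086705  0.15843299  0.26599032]
 [ 0.2602784   0.05616026 -0.96389895]]
```

View pics/w1.png

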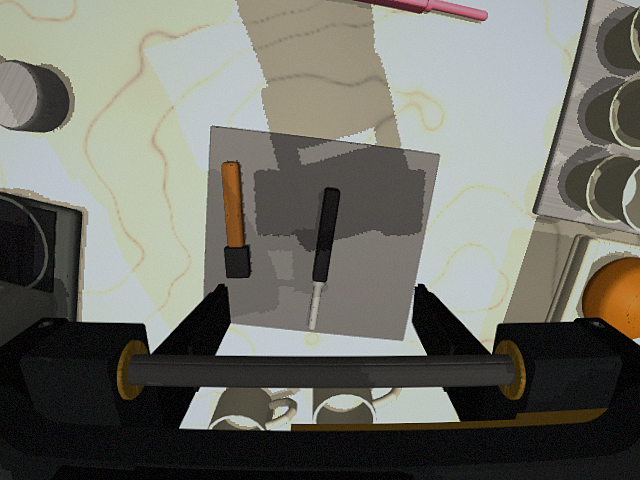

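The wrist view shows the bar's handle from (332,188) to (319,282) and the pin tip at about (312,330). I'll measure it by mask.

```bash
cat > bar.py <<'E'
from h import *
def bar(W,box,th=110,base=0.005):
    p=W["p"];m=W; g=p.astype(int).sum(2); x0,x1,y0,y1=box
    mk=np.zeros(g.shape,np.uint8); mk[y0:y1,x0:x1]=(g[y0:y1,x0:x1]<th)
    n,l,st,_=cv2.connectedComponentsWithStats(mk); k=1+np.argmax(st[1:,4]); 
    c=cv2.findContours((l==k).astype(np.uint8),0,1)[0][0]; r=cv2.minAreaRect(c)
    b=ray(m,cv2.boxPoints(r),base+.022); print("px",r); print("corners",b[:,:2].round(4).tolist())
    e=sorted([(np.linalg.norm(b[i]-b[(i+1)%4]),i) for i in range(4)])
    print("sides",[round(x[0],4) for x in e])
E
python3 - <<'E'
from bar import *
W=np.load("w1.npz"); p=W["p"]; print(p[220,328],p[220,300],p[200,380],p[300,317],p[300,300])
bar(W,(295,350,180,300))
crop(p,290,350,180,340,3.7,"pics/w1c.png")
t=ray(W,[(312,330),(316.5,284)],0.016);print("tip, pinroot",t.round(4))
E
```

```text
[31 35 31] [82 78 75] [84 80 74] [170 166 158] [119 117 112]
px ((325.2069091796875, 234.37606811523438), (16.333072662353516, 94.66390228271484), 8.880660057067871)
corners [[0.5234, 0.3126], [0.4235, 0.3111], [0.4233, 0.3273], [0.5234, 0.33]]
sides [np.float64(0.0163), np.float64(0.0174), np.float64(0.0999), np.float64(0.1002)]
tip, pinroot [[0.5875 0.3252 0.016 ]
 [0.5311 0.321  0.016 ]]
```

View pics/w1c.png

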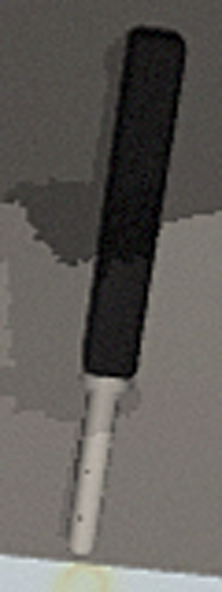

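Run:
```python
from workcell import bot
from h import *
plan(bot.observe(),[.4884,.3208,.06],2)
```

```text
shift rows [1.01 5.26 0.09] turn rows [-0.11  1.33 -0.3 ]
```

```bash
python3 -m handwheel '[0.3,0.9,0.05,-0.05,0.7,-0.15,0, 0.3,0.9,0.05,-0.05,0.6,-0.15,0, 0.2,0.9,0,0,0,0,0, 0.2,0.9,0,0,0,0,0, 0,0.9,0,0,0,0,0, 0,0.7,0,0,0,0,0, 0,0,0,0,0,0,0]'
python3 - <<'E'
from workcell import bot
from h import *
show(bot.observe());plan(bot.observe(),[.4884,.3208,.008],2)
E
```

```text
clock: 6.95
tool_pos: [0.4937, 0.3183, 0.0568]
eef_rot: [0.707, -0.707, -0.007, 0.005]
force: [-0.1, 0.3, 0.9]
width: 1.0
t 6.95 tcp [0.4937 0.3183 0.0568] heading x 0.99 y [ 0.003  0.001 -1.   ] z [-0.017  1.     0.001] q [ 0.46   0.636  1.798 -0.     0.705 -1.127] F [-0.1  0.3  0.9] M [ 0.07 -0.09 -0.01] w 1.0
shift rows [-0.18  1.63  0.08] turn rows [-0.01 -0.17  0.03]
```

```bash
python3 -m handwheel '[-0.17,0.6,0.08,0,-0.17,0,0, 0,0.6,0,0,0,0,0, 0,0.3,0,0,0,0,0, 0,0,0,0,0,0,0]'
python3 - <<'E'
from workcell import bot
from h import *
show(bot.observe());plan(bot.observe(),[.4884,.3208,.008],2)
E
```

```text
clock: 7.35
tool_pos: [0.4897, 0.3214, 0.0133]
eef_rot: [0.708, -0.706, -0.012, 0.009]
force: [-0.8, -0.2, 1.2]
width: 1.002
t 7.35 tcp [0.4897 0.3214 0.0133] heading x 1.74 y [ 0.005  0.002 -1.   ] z [-0.03   1.     0.002] q [ 0.468  0.7    1.825 -0.     0.611 -1.133] F [-0.8 -0.2  1.2] M [ 0.12 -0.12  0.03] w 1.002
shift rows [-0.05  0.18 -0.02] turn rows [-0.02 -0.04  0.05]
```

```bash
python3 -m handwheel '[-0.05,0.17,0,0,0,0,0, 0,0,0,0,0,0,0, 0,0,0,0,0,0,1, 0,0,0,0,0,0,1, 0,0,0,0,0,0,1, 0,0,0,0,0,0,1, 0,0,0,0,0,0,1, 0,0,0,0,0,0,1, 0,0,0,0,0,0,1]'
python3 - <<'E'
from workcell import bot
from h import *
show(bot.observe())
E
```

```text
clock: 8.25
tool_pos: [0.4898, 0.3221, 0.0116]
eef_rot: [0.709, -0.706, -0.014, 0.007]
force: [0.3, 0.1, 0.2]
width: 0.472
t 8.25 tcp [0.4898 0.3221 0.0116] heading x 1.66 y [ 0.009  0.004 -1.   ] z [-0.029  1.     0.004] q [ 0.469  0.702  1.828 -0.     0.601 -1.13 ] F [0.3 0.1 0.2] M [ 0.07 -0.12 -0.05] w 0.472
```

```bash
python3 -m handwheel '[-0.04,0.14,-0.03,0,0,0.1,1, 0,0,0,0,0,0,1, 0,0,0,0,0,0,1, 0,0,0,0,0,0,1, 0,0,0,0,0,0,1, 0,0,0,0,0,0,1]'
python3 - <<'E'
from workcell import bot
from h import *
show(bot.observe())
E
```

```text
clock: 8.85
tool_pos: [0.4884, 0.321, 0.0068]
eef_rot: [0.708, -0.706, -0.009, 0.011]
force: [-0.4, 0.2, 0.6]
width: 0.166
t 8.85 tcp [0.4884 0.321  0.0068] heading x 1.65 y [-0.003  0.004 -1.   ] z [-0.029  1.     0.004] q [ 0.466  0.711  1.827  0.008  0.605 -1.14 ] F [-0.4  0.2  0.6] M [ 0.11 -0.18 -0.03] w 0.166
```

```bash
python3 -m handwheel '[0,-0.5,0,0,0,0,1, 0,-0.9,0,0,0,0,1, 0,-1,0,0,0,0,1, 0,-1,0,0,0,0,1, 0,-1,0,0,0,0,1, 0,-1,0,0,0,0,1, 0,-1,0,0,0,0,1, 0,-0.7,0,0,0,0,1, 0,0,0,0,0,0,1]'
python3 - <<'E'
from workcell import bot
from h import *
o=bot.observe();show(o)
m=bot.camera_model("wrist");p,d=bot.camera("wrist"); np.savez("w2.npz",p=p,d=d,**m); cv2.imwrite("pics/w2.png",p[:,:,::-1])
plan(o,[.463,-.03,.219],1.5)
E
```

```text
clock: 9.75
tool_pos: [0.4872, 0.3193, 0.2356]
eef_rot: [0.708, -0.706, -0.01, 0.011]
force: [0.5, -0.1, -0.9]
width: 0.167
t 9.75 tcp [0.4872 0.3193 0.2356] heading x 1.67 y [-0.002  0.004 -1.   ] z [-0.029  1.     0.004] q [ 0.465  0.41   1.64   0.005  1.092 -1.138] F [ 0.5 -0.1 -0.9] M [ 0.12 -0.14 -0.01] w 0.167
shift rows [ -1.14   0.51 -11.62] turn rows [-0.04  0.03 -0.02]
```

View pics/w2.png

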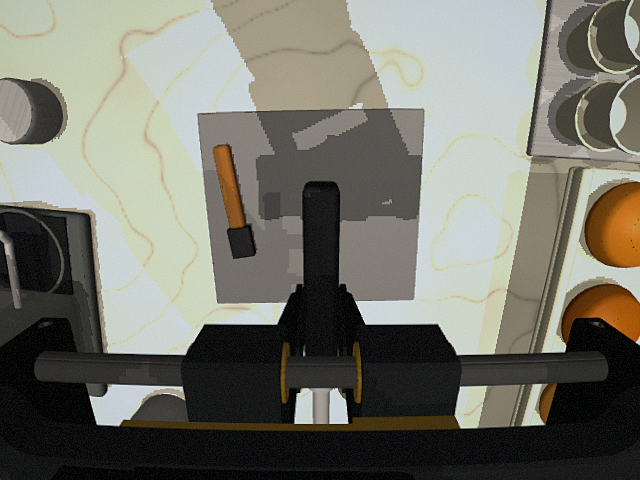

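The bar is held in the jaws, square to the tool, with the handle at column ~320. Now across to the front of the ring.

```bash
python3 -m handwheel '[-0.15,0,-0.6,0,0,0,1, -0.1,0,-1,0,0,0,1, -0.1,0,-1,0,0,0,1, -0.1,0,-1,0,0,0,1, -0.1,0,-1,0,0,0,1, -0.1,0,-1,0,0,0,1, -0.1,0,-1,0,0,0,1, -0.1,0,-1,0,0,0,1, -0.1,0,-1,0,0,0,1, -0.1,0,-1,0,0,0,1, -0.1,0,-1,0,0,0,1, -0.1,0,-0.8,0,0,0,1, 0,0,0,0,0,0,1]'
python3 - <<'E'
from workcell import bot
from h import *
o=bot.observe();show(o)
m=bot.camera_model("wrist");p,d=bot.camera("wrist"); np.savez("w3.npz",p=p,d=d,**m); cv2.imwrite("pics/w3.png",p[:,:,::-1])
p,d=bot.camera("scene"); crop(p,230,370,200,320,5,"pics/s3.png")
p,d=bot.camera("top"); np.savez("t3.npz",p=p,d=d);crop(p,290,390,150,260,5,"pics/t3.png")
plan(o,[.463,-.03,.219],1.5)
E
```

```text
clock: 11.1
tool_pos: [0.4483, -0.037, 0.2181]
eef_rot: [0.707, -0.706, -0.001, 0.022]
force: [0.3, 0.4, -1.9]
width: 0.168
t 11.1 tcp [ 0.4483 -0.037   0.2181] heading x 1.84 y [-0.03   0.001 -1.   ] z [-0.032  0.999  0.002] q [-0.226  0.25   1.946 -0.007  0.975 -1.825] F [ 0.3  0.4 -1.9] M [ 0.13 -0.15  0.04] w 0.168
shift rows [ 0.5  -0.04  0.22] turn rows [-0.02  0.06 -0.29]
```

View pics/w3.png

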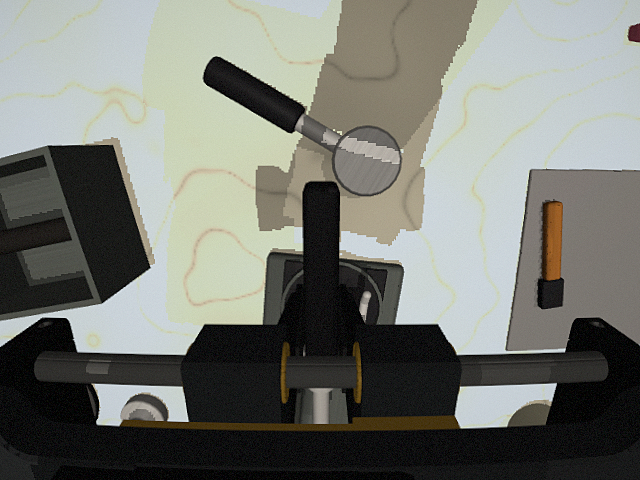

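View pics/s3.png

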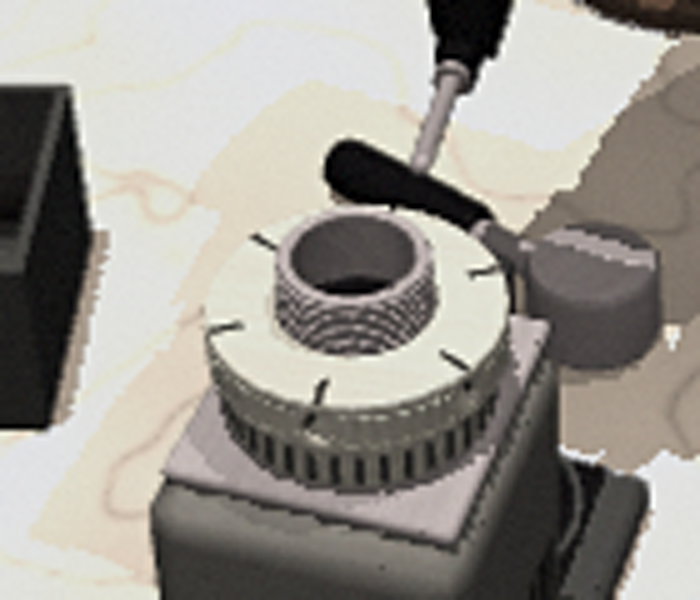

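View pics/t3.png

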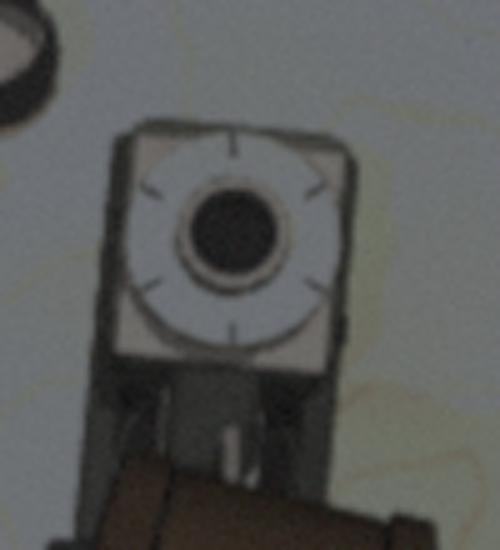

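Run:
```python
from workcell import bot
from h import *
T=np.load("t3.npz");p=T["p"];m=bot.camera_model("top")
o=bot.observe();pp,R=pose(o)
tip=pp+R.apply([.097,-.0092,0]);print("pred tip",tip, "px",proj(m,[tip]), "root px",proj(m,[pp+R.apply([.04,-.0092,0])]))
g=p.astype(int).sum(2)
for r in range(233,248): print(r,g[r,328:346])
crop(np.clip(p.astype(float)*2.5,0,255).astype(np.uint8),315,360,205,250,14,"pics/t3b.png")
print(ray(m,[(336.3,195.9)],.2403))
# scene cross-check: ring centre from marks
ms=bot.camera_model("scene")
S=np.load("scene0.npz")["p"]
pts=[(194,171),(461,206),(426,312),(265,350),(152,272)]
P=ray(ms,[(250+(x-2.5)/6,220+(y-2.5)/6) for x,y in pts],.2403)
A=np.c_[2*P[:,:2],np.ones(5)];s=np.linalg.lstsq(A,(P[:,:2]**2).sum(1),rcond=None)[0];print("scene ring",s[:2],np.sqrt(s[2]+s[:2]@s[:2]))
a=np.degrees(np.arctan2(P[:,1]-s[1],P[:,0]-s[0]));print(a, np.degrees(np.angle(np.exp(6j*np.radians(a)).mean()))/6)
pts=[(422,160)]; q=ray(ms,[(230+(422-2)/5,200+(170-2)/5)],tip[2]);print("scene tip",q)
```

```text
pred tip [ 0.54593029 -0.03137477  0.22492546] px [[335.38276825 234.82717159]] root px [[335.58066384 257.11202039]]
233 [140 142 147 141 145 145 142 142 137 130 138 139 122 135 145  76  70  70]
234 [144 142 148 149 142 146 137 133 156 140 131 117 115 123 141  84  62  79]
235 [146 138 131 142 139 131 156 185 195 170 127 118  98 112 112  81  73  73]
236 [153 149 141 130 134 142 173 229 245 206 134 111  96 111 111  87  97  90]
237 [141 135 142 140 131 148 184 243 251 207 133 109  97 105 115  96  91  88]
238 [136 130 142 140 142 137 168 240 254 213 139 118 112  98 109  89  91  82]
239 [141 129 143 146 132 124 146 224 252 211 129 115 103 113  87  91  83  86]
240 [149 143 132 133 122 105 153 216 249 214 135 116 101 113  87  79  90  87]
241 [138 132 140 140 128 111 148 218 256 211 136 103 113 117  98  86  79  84]
242 [126 122 122 118 109  90 152 221 248 210 133 110 115 126  94  84  75  84]
243 [100 101 109 115 102  99 155 228 257 214 122 116 148 168  90  91  82  80]
244 [ 86  78  94  90  86  79 141 229 255 206 127 142 203 192  97  77  78  87]
245 [ 70  75  88  81  70  76 121 190 219 186 142 204 252 185  98  82  79  77]
246 [ 86  88  92  70  85  70  91 132 165 137 139 203 238 151  89  74  82  86]
247 [ 94  90  94  99  98  93  87  91  92  91  91 141 165 111  81  77  84  80]
[[ 0.64355771 -0.03069235  0.2403    ]]
scene ring [ 0.64260972 -0.03044459] 0.047854830746926064
[-117.48995987  121.76787401   62.06900742    1.55495192  -59.14148839] 1.7521698975490254
scene tip [[ 0.54780163 -0.03220336  0.22492546]]
```

View pics/t3b.png

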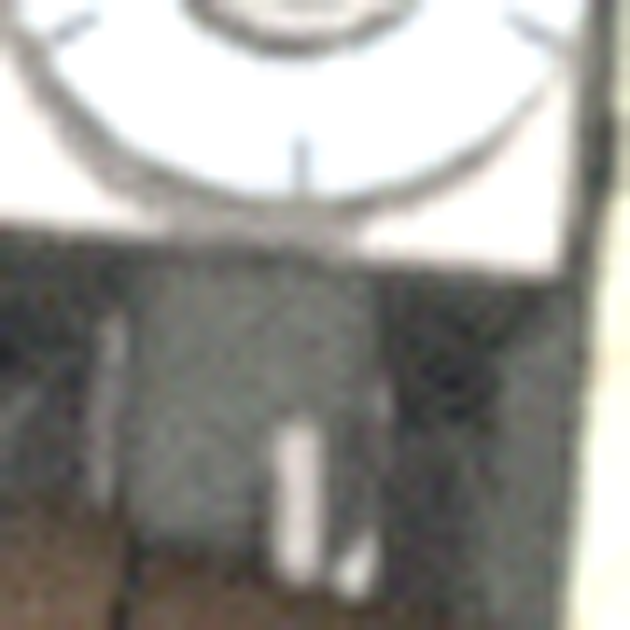

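```bash
python3 -m handwheel '[0.1,0,0,-0.02,0.03,-0.29,1, 0,0,0,0,0,0,1]'
cat > ins.py <<'E'
from workcell import bot
from h import *
import sys
C=np.array([.641,-.0293])
def rep(a,r,z=.219,lead=0):
    """bar out at angle a deg, TCP radius r"""
    o=bot.observe();show(o);p,R=pose(o);M=R.as_matrix()
    v=p[:2]-C;print("r %.4f ang %.2f"%(np.hypot(*v),np.degrees(np.arctan2(v[1],v[0]))%360),"axis z",(p+R.apply([0,-.0092,0]))[2].round(4),"tip z",(p+R.apply([.097,-.0092,0]))[2].round(4))
    t=C+r*np.array([np.cos(np.radians(a)),np.sin(np.radians(a))])
    plan(o,[*t,z],a+180+lead)
if __name__=="__main__": rep(*map(float,sys.argv[1:]))
E
python3 ins.py 181.6 0.165
```

```text
clock: 11.45
tool_pos: [0.4516, -0.0328, 0.2178]
eef_rot: [0.707, -0.707, -0.012, 0.011]
force: [-0.0, 1.0, -1.8]
width: 0.164
t 11.45 tcp [ 0.4516 -0.0328  0.2178] heading x 1.87 y [ 0.     0.001 -1.   ] z [-0.033  0.999  0.001] q [-2.190e-01  2.420e-01  1.957e+00  1.000e-03  9.410e-01 -1.823e+00] F [-0.   1.  -1.8] M [ 0.1  -0.13  0.  ] w 0.164
r 0.1895 ang 181.06 axis z 0.227 tip z 0.227
shift rows [ 0.81 -0.04 -0.06] turn rows [-0.01  0.04  0.  ]
```

```bash
python3 -m handwheel '[0.5,-0.04,-0.06,0,0.04,0,1, 0.5,0,0,0,0,0,1, 0,0,0,0,0,0,1, 0,0,0,0,0,0,1]'; python3 ins.py 181.6 0.135;  python3 - <<'E'
from workcell import bot
from h import *
p,d=bot.camera("top"); np.savez("t4.npz",p=p,d=d);crop(np.clip(p.astype(float)*2.5,0,255).astype(np.uint8),310,365,195,250,11,"pics/t4.png")
p,d=bot.camera("scene"); crop(p,250,350,210,290,7,"pics/s4.png")
E
```

```text
clock: 11.85
tool_pos: [0.4813, -0.0304, 0.2183]
eef_rot: [0.708, -0.706, -0.01, 0.013]
force: [-0.4, 0.2, -0.9]
width: 0.167
t 11.85 tcp [ 0.4813 -0.0304  0.2183] heading x 1.89 y [-0.004  0.001 -1.   ] z [-0.033  0.999  0.002] q [-2.010e-01  2.860e-01  1.891e+00  1.000e-03  9.690e-01 -1.805e+00] F [-0.4  0.2 -0.9] M [ 0.11 -0.13 -0.01] w 0.167
r 0.1598 ang 180.41 axis z 0.2275 tip z 0.2272
shift rows [ 0.82 -0.03 -0.12] turn rows [-0.01  0.05 -0.04]
```

View pics/t4.png

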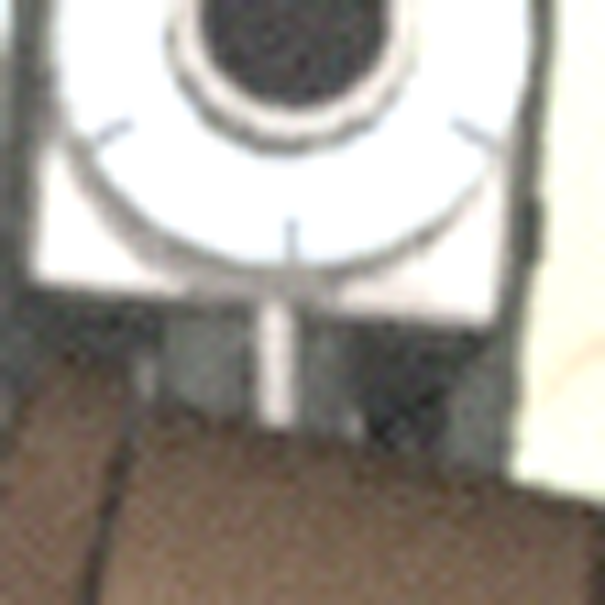

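View pics/s4.png

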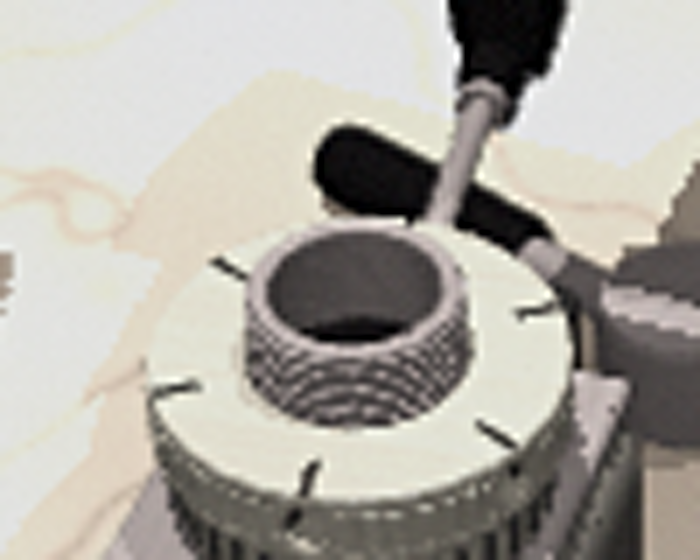

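The top view shows the pin at column 277 and the hole mark at 291, so the pin is about 3 mm too far to +y. That agrees with the computed −0.12. I'll correct it before going in.

```bash
python3 -m handwheel '[0,-0.03,-0.12,0,0,-0.04,1, 0,0,0,0,0,0,1, 0,0,0,0,0,0,1]'; python3 ins.py 181.6 0.16
```

```text
clock: 12.25
tool_pos: [0.4802, -0.0344, 0.2196]
eef_rot: [0.708, -0.706, -0.012, 0.011]
force: [0.5, 0.6, -1.4]
width: 0.167
t 12.25 tcp [ 0.4802 -0.0344  0.2196] heading x 1.87 y [ 0.001  0.002 -1.   ] z [-0.033  0.999  0.001] q [-0.21   0.281  1.894  0.002  0.966 -1.814] F [ 0.5  0.6 -1.4] M [ 0.04 -0.13  0.04] w 0.167
r 0.1609 ang 181.82 axis z 0.2288 tip z 0.2289
shift rows [0.03 0.02 0.02] turn rows [-0.01  0.05  0.01]
```

```bash
python3 -m handwheel '[0.17,0.02,0.01,0,0.04,0,1, 0.17,0,0,0,0,0,1, 0.17,0,0,0,0,0,1, 0,0,0,0,0,0,1, 0,0,0,0,0,0,1]'; python3 ins.py 181.6 0.13;  python3 - <<'E'
from workcell import bot
from h import *
p,d=bot.camera("top"); crop(np.clip(p.astype(float)*2.5,0,255).astype(np.uint8),310,365,195,250,11,"pics/t5.png")
E
```

```text
clock: 12.75
tool_pos: [0.497, -0.0338, 0.219]
eef_rot: [0.708, -0.707, -0.01, 0.009]
force: [-0.6, 1.0, -1.7]
width: 0.168
t 12.75 tcp [ 0.497  -0.0338  0.219 ] heading x 1.59 y [ 0.001  0.001 -1.   ] z [-0.028  1.     0.001] q [-0.201  0.306  1.858  0.002  0.977 -1.801] F [-0.6  1.  -1.7] M [ 0.11 -0.12  0.01] w 0.168
r 0.1440 ang 181.78 axis z 0.2282 tip z 0.2283
shift rows [0.47 0.   0.01] turn rows [-0.01 -0.    0.01]
```

View pics/t5.png

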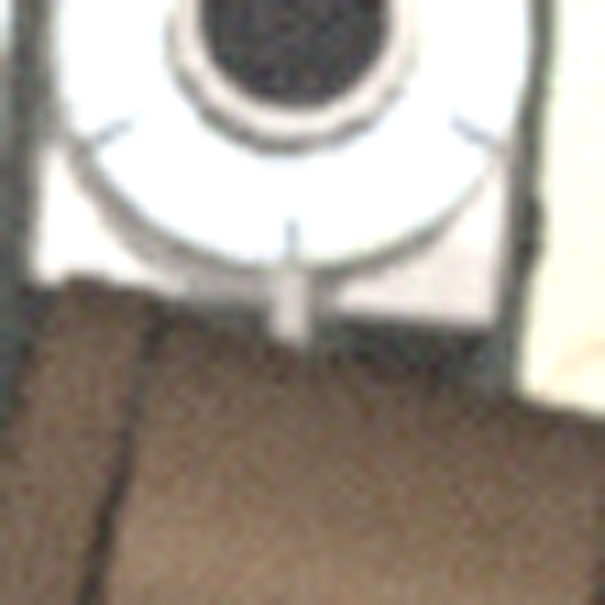

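The pin is in line with the mark at column 291 and already in the rim with no force. On in.

```bash
python3 -m handwheel '[0.2,0,0.01,0,0,0,1, 0.2,0,0,0,0,0,1, 0,0,0,0,0,0,1, 0,0,0,0,0,0,1]'; python3 ins.py 181.6 0.131
```

```text
clock: 13.2
tool_pos: [0.5101, -0.033, 0.2191]
eef_rot: [0.708, -0.707, -0.01, 0.009]
force: [0.4, -0.3, -1.0]
width: 0.166
t 13.2 tcp [ 0.5101 -0.033   0.2191] heading x 1.59 y [ 0.001  0.001 -1.   ] z [-0.028  1.     0.001] q [-0.195  0.324  1.829  0.002  0.988 -1.794] F [ 0.4 -0.3 -1. ] M [ 0.11 -0.15 -0.02] w 0.166
r 0.1310 ang 181.64 axis z 0.2283 tip z 0.2284
shift rows [-0.  0.  0.] turn rows [-0.01 -0.    0.01]
```

```bash
python3 -m handwheel '[0.01,0,0.25,0,0.55,0,1, 0.02,0.002,0.38,0,0.83,0,1, 0.02,0.002,0.38,0,0.83,0,1, 0.02,0.002,0.38,0,0.83,0,1, 0.02,0.002,0.38,0,0.83,0,1]'; python3 ins.py 156 0.131
```

```text
clock: 13.7
tool_pos: [0.5182, 0.0159, 0.2186]
eef_rot: [-0.692, 0.695, -0.14, 0.138]
force: [-3.1, -6.5, -0.1]
width: 0.165
t 13.7 tcp [0.5182 0.0159 0.2186] heading x -22.73 y [-0.003 -0.004 -1.   ] z [ 0.386  0.922 -0.005] q [-0.094  0.337  1.81  -0.006  0.998 -1.265] F [-3.1 -6.5 -0.1] M [-1.23  0.34 -0.55] w 0.165
r 0.1309 ang 159.79 axis z 0.2278 tip z 0.2277
shift rows [-0.01 -0.01  0.29] turn rows [ 0.05  0.21 -0.01]
```

```bash
python3 -m handwheel '[0.02,0,0.4,0,0.8,0,1, 0.02,0,0.4,0,0.83,0,1, 0.02,0.002,0.4,0,0.83,0,1, 0.02,0.002,0.4,0,0.83,0,1, 0.02,0.002,0.4,0,0.83,0,1, 0.02,0.002,0.4,0,0.83,0,1, 0.02,0.002,0.4,0,0.83,0,1, 0.02,0.002,0.4,0,0.83,0,1]'; python3 ins.py 120 0.131
```

```text
clock: 14.5
tool_pos: [0.5753, 0.083, 0.2168]
eef_rot: [-0.59, 0.606, -0.383, 0.372]
force: [-7.9, -0.3, 3.0]
width: 0.167
t 14.5 tcp [0.5753 0.083  0.2168] heading x -64.46 y [-0.025 -0.011 -1.   ] z [ 0.902  0.431 -0.027] q [ 0.034  0.437  1.649 -0.011  1.081 -0.406] F [-7.9 -0.3  3. ] M [-0.25  0.92 -0.28] w 0.167
r 0.1301 ang 120.33 axis z 0.226 tip z 0.2259
shift rows [-0.03 -0.07  0.02] turn rows [ 0.26 -0.74 -0.02]
```

```bash
python3 -m handwheel '[0.02,-0.03,0.4,0.13,0.7,0,1, 0.02,-0.03,0.4,0.13,0.7,0,1, 0.02,-0.01,0.4,0.03,0.83,0,1, 0.02,-0.01,0.4,0.03,0.83,0,1, 0.02,0,0.4,0.03,0.83,0,1, 0.02,0,0.4,0.03,0.83,0,1]'; python3 ins.py 90 0.131 .218
```

```text
clock: 15.1
tool_pos: [0.6389, 0.1007, 0.2168]
eef_rot: [0.481, -0.482, 0.521, -0.514]
force: [-4.4, 4.5, 2.2]
width: 0.168
t 15.1 tcp [0.6389 0.1007 0.2168] heading x -94.1 y [-0.007  0.005 -1.   ] z [ 0.997 -0.071 -0.008] q [0.052 0.523 1.494 0.006 1.131 0.121] F [-4.4  4.5  2.2] M [ 0.46  0.81 -0.25] w 0.168
r 0.1301 ang 90.92 axis z 0.226 tip z 0.2256
shift rows [-0.04 -0.04  0.07] turn rows [ 0.07 -0.68 -0.05]
```

```bash
python3 -m handwheel '[0,-0.03,0.4,0.05,0.7,-0.03,1, 0.01,-0.02,0.4,0.03,0.75,-0.01,1, 0.01,-0.01,0.4,0.03,0.8,0,1, 0.01,-0.01,0.4,0.03,0.8,0,1, 0.01,0,0.4,0.03,0.8,0,1, 0.01,0,0.4,0.03,0.8,0,1]'; python3 ins.py 62 0.131 .2177
```

```text
clock: 15.7
tool_pos: [0.703, 0.0852, 0.2162]
eef_rot: [0.335, -0.337, 0.624, -0.62]
force: [-4.0, 4.2, 1.8]
width: 0.17
t 15.7 tcp [0.703  0.0852 0.2162] heading x -123.23 y [-0.004  0.003 -1.   ] z [ 0.836 -0.548 -0.005] q [0.026 0.614 1.325 0.003 1.207 0.605] F [-4.   4.2  1.8] M [ 0.63  0.66 -0.26] w 0.17
r 0.1303 ang 61.56 axis z 0.2254 tip z 0.2254
shift rows [-0.02 -0.05 -0.04] turn rows [ 0.05 -0.87 -0.  ]
```

```bash
python3 -m handwheel '[0,-0.06,0.4,0.05,0.7,-0.01,1, 0.01,-0.03,0.4,0.03,0.75,-0.01,1, 0.01,-0.02,0.4,0.03,0.8,0,1]'; python3 ins.py 45 0.131 .2175
```

```text
clock: 16.0
tool_pos: [0.7296, 0.0663, 0.217]
eef_rot: [0.256, -0.259, 0.659, -0.658]
force: [-1.8, 7.0, -3.3]
width: 0.166
t 16.0 tcp [0.7296 0.0663 0.217 ] heading x -137.33 y [-0.005  0.    -1.   ] z [ 0.678 -0.735 -0.003] q [0.000e+00 6.520e-01 1.249e+00 1.000e-03 1.245e+00 8.260e-01] F [-1.8  7.  -3.3] M [ 1.17  0.22 -0.37] w 0.166
r 0.1304 ang 47.19 axis z 0.2262 tip z 0.2265
shift rows [-0.03 -0.02  0.16] turn rows [ 0.03 -0.39  0.03]
```

```bash
cat >> ins.py <<'E'
    F=o["force"]; print("TORQUE %.3f  Fr*r %.3f Mz %.3f tangF %.1f"%(v[0]*F[1]-v[1]*F[0]+o["wrist_torque"][2],v[0]*F[1]-v[1]*F[0],o["wrist_torque"][2],-F@M[:,2]))
E
sed -i 's/^    F=o/    &/' ins.py
python3 - <<'E'
s=open('ins.py').read().split('\n')
l=[x for x in s if 'TORQUE' in x][0]; s.remove(l)
i=[k for k,x in enumerate(s) if x.startswith('if __name__')][0]
s.insert(i,'    '+l.strip()); open('ins.py','w').write('\n'.join(s))
E
python3 -m handwheel '[0,0,0.15,0,0.3,0,1, 0,0,0.15,0,0.3,0,1, 0,0,0.15,0,0.33,0,1]'; python3 ins.py 38 0.131 .2175
```

```text
clock: 16.3
tool_pos: [0.7378, 0.058, 0.2158]
eef_rot: [0.22, -0.225, 0.674, -0.669]
force: [-1.3, 2.7, 1.7]
width: 0.17
t 16.3 tcp [0.7378 0.058  0.2158] heading x -143.27 y [-0.009  0.004 -1.   ] z [ 0.598 -0.801 -0.009] q [-0.012  0.667  1.224  0.005  1.26   0.916] F [-1.3  2.7  1.7] M [0.27 0.37 0.03] w 0.17
r 0.1303 ang 42.02 axis z 0.225 tip z 0.2254
shift rows [-0.04 -0.06  0.3 ] turn rows [ 0.09 -0.21  0.04]
TORQUE 0.399  Fr*r 0.371 Mz 0.028 tangF 2.9
```

```bash
python3 -m handwheel '[0,-0.03,0.17,0.03,0.33,0,1, 0,-0.01,0.17,0.01,0.33,0,1, 0,0,0.17,0,0.33,0,1]'; python3 ins.py 33 0.131 .2174;python3 -m handwheel '[0,-0.02,0.17,0.03,0.33,0,1, 0,-0.01,0.17,0.01,0.33,0,1, 0,0,0.17,0,0.33,0,1]'; python3 ins.py 28 0.131 .2174
```

```text
clock: 16.6
tool_pos: [0.7463, 0.0474, 0.216]
eef_rot: [0.184, -0.189, 0.684, -0.68]
force: [1.1, 3.1, -0.6]
width: 0.164
t 16.6 tcp [0.7463 0.0474 0.216 ] heading x -149.39 y [-0.008  0.004 -1.   ] z [ 0.509 -0.861 -0.008] q [-0.026  0.679  1.2    0.004  1.272  1.009] F [ 1.1  3.1 -0.6] M [0.6  0.02 0.05] w 0.164
r 0.1303 ang 36.08 axis z 0.2252 tip z 0.2257
shift rows [-0.04 -0.05  0.23] turn rows [ 0.08 -0.4   0.05]
TORQUE 0.292  Fr*r 0.246 Mz 0.046 tangF 2.1
clock: 16.9
tool_pos: [0.7539, 0.0359, 0.216]
eef_rot: [0.148, -0.152, 0.693, -0.689]
force: [1.8, 3.6, -1.0]
width: 0.165
t 16.9 tcp [0.7539 0.0359 0.216 ] heading x -155.52 y [-0.007  0.004 -1.   ] z [ 0.414 -0.91  -0.006] q [-0.041  0.689  1.179  0.004  1.28   1.101] F [ 1.8  3.6 -1. ] M [ 0.63 -0.17  0.05] w 0.165
r 0.1303 ang 30.00 axis z 0.2252 tip z 0.2257
shift rows [-0.03 -0.05  0.15] turn rows [ 0.06 -0.59  0.04]
TORQUE 0.340  Fr*r 0.291 Mz 0.049 tangF 2.5
```

```bash
python3 -m handwheel '[0,-0.02,0.17,0.02,0.28,0,1, 0,0,0.17,0,0.28,0,1, 0,0,0.17,0,0.3,0,1]'; python3 ins.py 22 0.131 .2172|tail -1;python3 -m handwheel '[0,-0.02,0.17,0.02,0.28,0,1, 0,0,0.17,0,0.28,0,1]'; python3 ins.py 20 0.131 .2172
```

```text
clock: 17.2
tool_pos: [0.7604, 0.0234, 0.2161]
eef_rot: [0.115, -0.118, 0.7, -0.695]
force: [0.9, 5.6, -2.1]
width: 0.165
TORQUE 0.320  Fr*r 0.615 Mz -0.296 tangF 4.9
clock: 17.4
tool_pos: [0.7638, 0.015, 0.2163]
eef_rot: [0.093, -0.096, 0.703, -0.698]
force: [0.8, 6.4, -1.0]
width: 0.169
t 17.4 tcp [0.7638 0.015  0.2163] heading x -164.63 y [-0.005  0.007 -1.   ] z [ 0.265 -0.964 -0.008] q [-0.069  0.704  1.149  0.007  1.294  1.232] F [ 0.8  6.4 -1. ] M [ 1.21 -0.2  -0.45] w 0.169
r 0.1306 ang 19.83 axis z 0.2255 tip z 0.2258
shift rows [-0.01 -0.03 -0.01] turn rows [ 0.07 -0.77  0.02]
TORQUE 0.309  Fr*r 0.755 Mz -0.446 tangF 6.0
```

```bash
python3 -m handwheel '[0,-0.02,0.15,0.02,0.36,0,1, 0,0,0.15,0,0.36,0,1]'; python3 ins.py 15 0.131 .2172|tail -1;python3 -m handwheel '[0,-0.01,0.15,0.02,0.36,0,1, 0,0,0.15,0,0.34,0,1]'; python3 ins.py 12 0.131 .2171
```

```text
clock: 17.6
tool_pos: [0.7658, 0.0081, 0.2161]
eef_rot: [0.065, -0.068, 0.707, -0.701]
force: [0.0, 7.4, -1.1]
width: 0.167
TORQUE 0.786  Fr*r 0.921 Mz -0.136 tangF 7.2
clock: 17.8
tool_pos: [0.7674, 0.0011, 0.2159]
eef_rot: [0.037, -0.041, 0.71, -0.702]
force: [1.4, 7.5, -0.1]
width: 0.17
t 17.8 tcp [0.7674 0.0011 0.2159] heading x -173.6 y [-0.006  0.01  -1.   ] z [ 0.111 -0.994 -0.01 ] q [-0.088  0.71   1.137  0.01   1.301  1.369] F [ 1.4  7.5 -0.1] M [ 1.25 -0.24  0.22] w 0.17
r 0.1300 ang 13.52 axis z 0.2251 tip z 0.2256
shift rows [-0.05 -0.04  0.11] turn rows [ 0.1  -0.93  0.04]
TORQUE 1.128  Fr*r 0.906 Mz 0.222 tangF 7.3
```

The torque has risen from 0.32 to 1.13 N m, so the ring is on the washer. A small step more.

```bash
python3 -m handwheel '[0,0,0,0,0,0,1]' >/dev/null; python3 ins.py 12 0.131 .2171|tail -1; python3 -m handwheel '[0,0,0.1,0,0.1,0,1]'; python3 ins.py 12 0.131 .2171
```

```text
TORQUE 0.745  Fr*r 0.363 Mz 0.382 tangF 3.0
clock: 18.0
tool_pos: [0.7678, -0.0007, 0.2159]
eef_rot: [0.033, -0.037, 0.711, -0.702]
force: [0.8, 9.7, -0.2]
width: 0.168
t 18.0 tcp [ 7.678e-01 -7.000e-04  2.159e-01] heading x -174.29 y [-0.006  0.012 -1.   ] z [ 0.099 -0.995 -0.013] q [-0.091  0.711  1.136  0.012  1.302  1.377] F [ 0.8  9.7 -0.2] M [ 1.87 -0.12  0.01] w 0.168
r 0.1300 ang 12.72 axis z 0.2251 tip z 0.2256
shift rows [-0.04 -0.04  0.05] turn rows [ 0.12 -1.05  0.04]
TORQUE 1.225  Fr*r 1.211 Mz 0.014 tangF 9.6
```

```bash
python3 -m handwheel '[0,0,0.13,0,0.15,0,1]'; python3 ins.py 12 0.131 .2171|sed -n '2p;4p'; python3 -m handwheel '[0,0,0.13,0,0.15,0,1]'; python3 ins.py 12 0.131 .2171
```

```text
clock: 18.1
tool_pos: [0.7682, -0.0029, 0.2159]
eef_rot: [0.028, -0.031, 0.712, -0.701]
force: [1.1, 12.7, -0.5]
width: 0.167
r 0.1299 ang 11.72 axis z 0.2251 tip z 0.2256
TORQUE 1.390  Fr*r 1.582 Mz -0.192 tangF 12.5
clock: 18.2
tool_pos: [0.7685, -0.0047, 0.2159]
eef_rot: [0.022, -0.026, 0.713, -0.7]
force: [-0.2, 13.2, -0.3]
width: 0.169
t 18.2 tcp [ 0.7685 -0.0047  0.2159] heading x -176.15 y [-0.006  0.018 -1.   ] z [ 0.067 -0.998 -0.019] q [-0.098  0.712  1.133  0.018  1.304  1.401] F [-0.2 13.2 -0.3] M [ 2.44 -0.05 -0.24] w 0.169
r 0.1299 ang 10.91 axis z 0.2251 tip z 0.2256
shift rows [-0.03 -0.04 -0.09] turn rows [ 0.18 -1.36  0.04]
TORQUE 1.456  Fr*r 1.694 Mz -0.238 tangF 13.2
```

Firm at about 1.46 N m with a 13 N push, inside the window. Now relax and look before withdrawing.

```bash
python3 -m handwheel '[0,0,-0.05,0,0,0,1, 0,0,0,0,0,0,1]'; python3 ins.py 9 0.131 .2171
python3 - <<'E'
from workcell import bot
from h import *
p,d=bot.camera("scene"); np.savez("s6.npz",p=p,d=d); crop(p,220,350,200,310,6,"pics/s6.png")
m=bot.camera_model("wrist");p,d=bot.camera("wrist"); np.savez("w6.npz",p=p,d=d,**m); cv2.imwrite("pics/w6.png",p[:,:,::-1])
E
```

```text
clock: 18.4
tool_pos: [0.7684, -0.0029, 0.216]
eef_rot: [0.022, -0.026, 0.713, -0.7]
force: [1.0, 1.6, -0.5]
width: 0.166
t 18.4 tcp [ 0.7684 -0.0029  0.216 ] heading x -176.14 y [-0.006  0.018 -1.   ] z [ 0.067 -0.998 -0.019] q [-0.096  0.712  1.133  0.018  1.304  1.403] F [ 1.   1.6 -0.5] M [ 0.35 -0.16  0.69] w 0.166
r 0.1301 ang 11.70 axis z 0.2252 tip z 0.2257
shift rows [-0.05 -0.04  0.2 ] turn rows [ 0.18 -0.86  0.04]
TORQUE 0.863  Fr*r 0.174 Mz 0.689 tangF 1.5
```

View pics/s6.png

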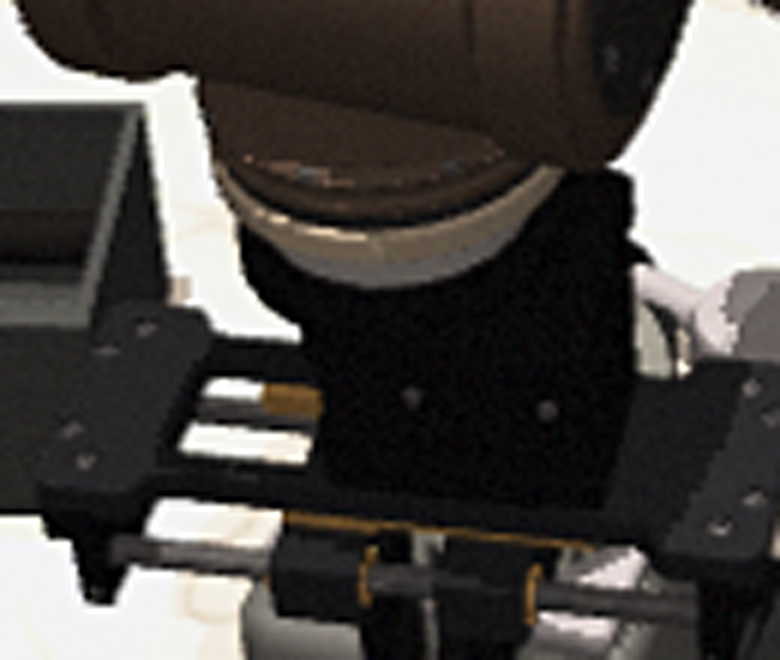

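View pics/w6.png

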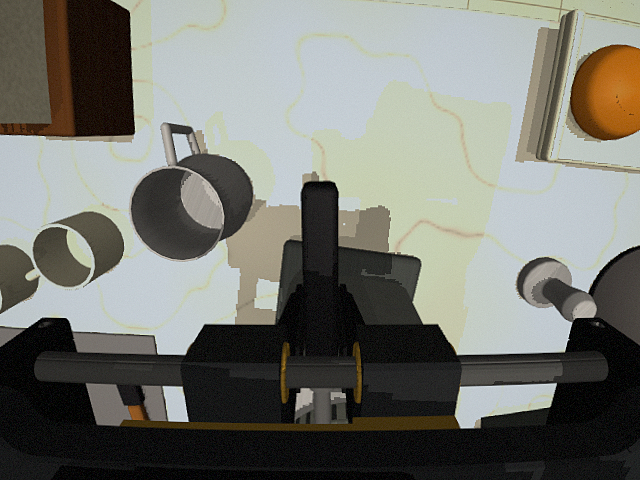

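Run:
```python
from h import *
for f in ("w2","w3","w6"):
    W=np.load(f+".npz");p=W["p"]; g=p.astype(int).sum(2); out=[]
    for r in range(195,285,15):
        x=np.nonzero(g[r,270:375]<120)[0]+270; out.append((r,x.min(),x.max()))
    pin=[]
    for r in range(392,416,6):
        x=np.nonzero(g[r,300:350]>330)[0]+300; pin.append((r,x.min() if len(x) else 0,x.max() if len(x) else 0))
    print(f,out,pin)
    crop(p,270,370,380,425,7,f"pics/{f}p.png")
a=[cv2.imread(f"pics/{f}p.png") for f in ("w3","w6")]
cv2.imwrite("pics/pp.png",np.vstack(a)[:590])
```

```text
w2 [(195, np.int64(302), np.int64(339)), (210, np.int64(303), np.int64(339)), (225, np.int64(303), np.int64(339)), (240, np.int64(304), np.int64(338)), (255, np.int64(304), np.int64(338)), (270, np.int64(304), np.int64(338))] [(392, np.int64(300), np.int64(339)), (398, np.int64(300), np.int64(344)), (404, np.int64(300), np.int64(346)), (410, np.int64(300), np.int64(346))]
w3 [(195, np.int64(303), np.int64(339)), (210, np.int64(303), np.int64(339)), (225, np.int64(303), np.int64(338)), (240, np.int64(304), np.int64(338)), (255, np.int64(281), np.int64(338)), (270, np.int64(284), np.int64(374))] [(392, np.int64(314), np.int64(327)), (398, np.int64(314), np.int64(327)), (404, np.int64(314), np.int64(327)), (410, np.int64(314), np.int64(327))]
w6 [(195, np.int64(302), np.int64(337)), (210, np.int64(302), np.int64(337)), (225, np.int64(302), np.int64(337)), (240, np.int64(289), np.int64(337)), (255, np.int64(283), np.int64(373)), (270, np.int64(282), np.int64(373))] [(392, np.int64(300), np.int64(341)), (398, np.int64(300), np.int64(333)), (404, np.int64(300), np.int64(309)), (410, 0, 0)]
```

View pics/pp.png

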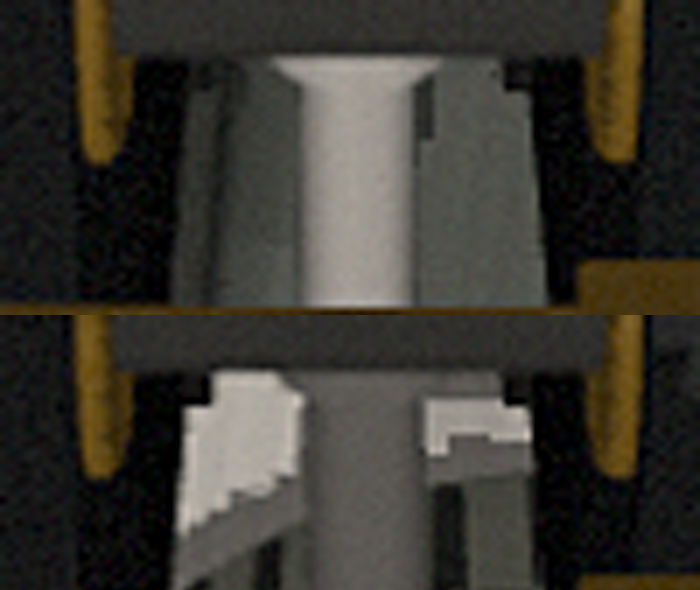

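```bash
python3 -m handwheel '[0,-0.02,-0.08,0,-0.35,0,1]'; python3 ins.py 12 0.131 .2165|tail -4;  python3 -m handwheel '[0,-0.02,-0.08,0.05,-0.35,0,1]'; python3 ins.py 12 0.131 .2165
```

```text
clock: 18.6
tool_pos: [0.7682, -0.001, 0.2163]
eef_rot: [0.034, -0.039, 0.713, -0.699]
force: [-0.4, 4.0, -4.1]
width: 0.165
t 18.6 tcp [ 0.7682 -0.001   0.2163] heading x -174.08 y [-0.007  0.019 -1.   ] z [ 0.103 -0.994 -0.019] q [-0.094  0.712  1.133  0.019  1.305  1.369] F [-0.4  4.  -4.1] M [ 0.72 -0.26 -0.01] w 0.165
r 0.1303 ang 12.55 axis z 0.2255 tip z 0.226
shift rows [-0.03 -0.01  0.04] turn rows [ 0.19 -1.01  0.04]
TORQUE 0.513  Fr*r 0.518 Mz -0.006 tangF 3.9
clock: 18.7
tool_pos: [0.7679, 0.0016, 0.2165]
eef_rot: [0.047, -0.051, 0.711, -0.7]
force: [1.0, 5.0, -2.7]
width: 0.169
t 18.7 tcp [0.7679 0.0016 0.2165] heading x -171.97 y [-0.007  0.015 -1.   ] z [ 0.14  -0.99  -0.015] q [-0.089  0.711  1.134  0.014  1.304  1.338] F [ 1.   5.  -2.7] M [ 1.13 -0.29 -0.29] w 0.169
r 0.1306 ang 13.67 axis z 0.2257 tip z 0.2261
shift rows [-0.02 -0.    0.13] turn rows [ 0.15 -0.66  0.04]
TORQUE 0.309  Fr*r 0.601 Mz -0.291 tangF 4.8
```

```bash
python3 -m handwheel '[0,0,-0.12,0.05,0,0,1]'; python3 ins.py 13 0.131 .2165|tail -4;  python3 -m handwheel '[0,0,-0.1,0.05,0,0,1]'; python3 ins.py 13 0.131 .2165
```

```text
clock: 18.8
tool_pos: [0.7673, 0.0045, 0.2161]
eef_rot: [0.048, -0.052, 0.708, -0.702]
force: [-0.2, -4.9, -1.8]
width: 0.169
t 18.8 tcp [0.7673 0.0045 0.2161] heading x -171.95 y [-0.006  0.008 -1.   ] z [ 0.14  -0.99  -0.009] q [-0.083  0.71   1.137  0.008  1.301  1.345] F [-0.2 -4.9 -1.8] M [-0.82 -0.08  0.76] w 0.169
r 0.1308 ang 14.97 axis z 0.2253 tip z 0.2258
shift rows [-0.02 -0.01  0.15] turn rows [ 0.09 -0.83  0.05]
TORQUE 0.152  Fr*r -0.606 Mz 0.758 tangF -4.8
clock: 18.9
tool_pos: [0.767, 0.0061, 0.216]
eef_rot: [0.047, -0.051, 0.706, -0.705]
force: [0.4, -6.1, -1.0]
width: 0.169
t 18.9 tcp [0.767  0.0061 0.216 ] heading x -172.0 y [-0.006  0.    -1.   ] z [ 0.139 -0.99  -0.001] q [-0.078  0.709  1.139 -0.     1.299  1.353] F [ 0.4 -6.1 -1. ] M [-1.07 -0.16  0.71] w 0.169
r 0.1309 ang 15.70 axis z 0.2252 tip z 0.2258
shift rows [-0.03 -0.02  0.2 ] turn rows [ 0.01 -0.83  0.05]
TORQUE -0.076  Fr*r -0.787 Mz 0.711 tangF -6.1
```

```bash
python3 -m handwheel '[0,0,0,0,-0.4,0,1]'; python3 ins.py 15 0.131 .2165|tail -4;  python3 -m handwheel '[0,0,0,0,-0.4,0,1]'; python3 ins.py 15 0.131 .2165
```

```text
clock: 19.0
tool_pos: [0.767, 0.0059, 0.216]
eef_rot: [-0.062, 0.066, -0.704, 0.704]
force: [0.3, 8.0, -1.6]
width: 0.169
t 19.0 tcp [0.767  0.0059 0.216 ] heading x -169.64 y [-0.005 -0.001 -1.   ] z [ 0.18  -0.984 -0.   ] q [-7.800e-02  7.090e-01  1.139e+00 -1.000e-03  1.299e+00  1.312e+00] F [ 0.3  8.  -1.6] M [ 1.47 -0.1  -0.52] w 0.169
r 0.1308 ang 15.61 axis z 0.2252 tip z 0.2257
shift rows [-0.01 -0.02  0.05] turn rows [ 0.01 -0.77  0.05]
TORQUE 0.475  Fr*r 0.993 Mz -0.518 tangF 7.8
clock: 19.1
tool_pos: [0.7668, 0.0072, 0.2159]
eef_rot: [0.076, -0.08, 0.704, -0.702]
force: [1.1, 10.1, -1.3]
width: 0.172
t 19.1 tcp [0.7668 0.0072 0.2159] heading x -167.28 y [-0.006  0.002 -1.   ] z [ 0.22  -0.975 -0.003] q [-0.077  0.709  1.139  0.002  1.299  1.271] F [ 1.1 10.1 -1.3] M [ 1.96 -0.25 -0.77] w 0.172
r 0.1310 ang 16.19 axis z 0.2251 tip z 0.2256
shift rows [-0.01 -0.02  0.09] turn rows [ 0.03 -0.38  0.05]
TORQUE 0.463  Fr*r 1.230 Mz -0.767 tangF 9.6
```

```bash
python3 -m handwheel '[0,0,-0.14,0,0,0,1]'; python3 ins.py 15 0.131 .2165|tail -4;  python3 -m handwheel '[0,0,0,0,0,0,1]'; python3 ins.py 15 0.131 .2165
```

```text
clock: 19.2
tool_pos: [0.7656, 0.0115, 0.2158]
eef_rot: [0.076, -0.08, 0.704, -0.702]
force: [-0.6, -4.5, -1.7]
width: 0.17
t 19.2 tcp [0.7656 0.0115 0.2158] heading x -167.3 y [-0.006  0.002 -1.   ] z [ 0.22  -0.976 -0.004] q [-0.072  0.708  1.143  0.002  1.298  1.277] F [-0.6 -4.5 -1.7] M [-0.98  0.03  0.59] w 0.17
r 0.1311 ang 18.11 axis z 0.225 tip z 0.2256
shift rows [-0.01 -0.02  0.24] turn rows [ 0.04 -0.38  0.05]
TORQUE 0.062  Fr*r -0.531 Mz 0.594 tangF -4.2
clock: 19.3
tool_pos: [0.7656, 0.0111, 0.2159]
eef_rot: [0.076, -0.08, 0.703, -0.702]
force: [1.3, -2.8, -1.7]
width: 0.163
t 19.3 tcp [0.7656 0.0111 0.2159] heading x -167.33 y [-0.006  0.001 -1.   ] z [ 0.219 -0.976 -0.002] q [-0.072  0.708  1.143  0.     1.298  1.278] F [ 1.3 -2.8 -1.7] M [-0.45 -0.22  0.36] w 0.163
r 0.1310 ang 17.95 axis z 0.2251 tip z 0.2257
shift rows [-0.01 -0.02  0.22] turn rows [ 0.02 -0.39  0.06]
TORQUE -0.031  Fr*r -0.395 Mz 0.364 tangF -3.0
```

```bash
python3 -m handwheel '[0,-0.02,-0.04,0,-0.4,0,1]'; python3 ins.py 18 0.131 .2165|tail -4;  python3 -m handwheel '[0,-0.02,-0.1,0,-0.4,0,1]'; python3 ins.py 18 0.131 .2165
```

```text
clock: 19.4
tool_pos: [0.7653, 0.0123, 0.2163]
eef_rot: [0.09, -0.094, 0.702, -0.7]
force: [-1.6, 6.9, -3.2]
width: 0.17
t 19.4 tcp [0.7653 0.0123 0.2163] heading x -165.02 y [-0.007  0.002 -1.   ] z [ 0.258 -0.966 -0.003] q [-7.100e-02  7.070e-01  1.143e+00  1.000e-03  1.298e+00  1.238e+00] F [-1.6  6.9 -3.2] M [ 1.18  0.02 -0.51] w 0.17
r 0.1311 ang 18.50 axis z 0.2255 tip z 0.2261
shift rows [ 0.   -0.01  0.04] turn rows [ 0.03 -0.5   0.06]
TORQUE 0.413  Fr*r 0.924 Mz -0.511 tangF 7.1
clock: 19.5
tool_pos: [0.7642, 0.0158, 0.2165]
eef_rot: [0.104, -0.109, 0.701, -0.697]
force: [-2.1, 5.2, -4.6]
width: 0.167
t 19.5 tcp [0.7642 0.0158 0.2165] heading x -162.65 y [-0.008  0.003 -1.   ] z [ 0.298 -0.954 -0.005] q [-0.067  0.706  1.145  0.003  1.299  1.2  ] F [-2.1  5.2 -4.6] M [ 0.95  0.14 -0.44] w 0.167
r 0.1311 ang 20.11 axis z 0.2257 tip z 0.2263
shift rows [ 0.   -0.    0.16] turn rows [ 0.05 -0.11  0.06]
TORQUE 0.305  Fr*r 0.741 Mz -0.436 tangF 5.6
```

```bash
python3 -m handwheel '[0,0.03,-0.08,0,0,0,1]'; python3 ins.py 20 0.131 .2165|tail -4;  python3 -m handwheel '[0,0,-0.03,0,-0.2,0,1]'; python3 ins.py 20 0.131 .2165
```

```text
clock: 19.6
tool_pos: [0.7634, 0.0181, 0.2156]
eef_rot: [0.104, -0.109, 0.701, -0.697]
force: [2.9, -3.1, 1.1]
width: 0.169
t 19.6 tcp [0.7634 0.0181 0.2156] heading x -162.65 y [-0.008  0.003 -1.   ] z [ 0.298 -0.955 -0.006] q [-0.064  0.705  1.149  0.003  1.296  1.204] F [ 2.9 -3.1  1.1] M [-0.64 -0.14  0.37] w 0.169
r 0.1312 ang 21.18 axis z 0.2248 tip z 0.2254
shift rows [ 0.   -0.03  0.09] turn rows [ 0.05 -0.44  0.06]
TORQUE -0.138  Fr*r -0.510 Mz 0.372 tangF -3.8
clock: 19.7
tool_pos: [0.7631, 0.0186, 0.2156]
eef_rot: [0.111, -0.116, 0.699, -0.697]
force: [0.8, -0.4, -1.2]
width: 0.166
t 19.7 tcp [0.7631 0.0186 0.2156] heading x -161.5 y [-0.008  0.003 -1.   ] z [ 0.317 -0.948 -0.005] q [-0.063  0.705  1.15   0.002  1.295  1.184] F [ 0.8 -0.4 -1.2] M [ 0.08 -0.05 -0.08] w 0.166
r 0.1312 ang 21.41 axis z 0.2248 tip z 0.2255
shift rows [ 0.   -0.03  0.11] turn rows [ 0.05 -0.25  0.06]
TORQUE -0.165  Fr*r -0.085 Mz -0.080 tangF -0.6
```

```bash
python3 -m handwheel '[0,0,-0.05,0,-0.25,0,1]'; python3 ins.py 22 0.131 .216|tail -4;  python3 -m handwheel '[0,0,-0.05,0,-0.25,0,1]'; python3 ins.py 22 0.131 .216
```

```text
clock: 19.8
tool_pos: [0.7626, 0.02, 0.2157]
eef_rot: [0.12, -0.126, 0.698, -0.695]
force: [0.0, 2.9, -1.8]
width: 0.167
t 19.8 tcp [0.7626 0.02   0.2157] heading x -159.97 y [-0.008  0.003 -1.   ] z [ 0.343 -0.939 -0.006] q [-0.061  0.704  1.151  0.003  1.295  1.159] F [ 0.   2.9 -1.8] M [ 0.36  0.12 -0.21] w 0.167
r 0.1312 ang 22.08 axis z 0.2249 tip z 0.2255
shift rows [ 0.01 -0.01  0.01] turn rows [ 0.05 -0.33  0.06]
TORQUE 0.138  Fr*r 0.350 Mz -0.212 tangF 2.7
clock: 19.9
tool_pos: [0.7619, 0.0217, 0.2156]
eef_rot: [0.13, -0.135, 0.696, -0.693]
force: [-1.8, 2.8, -1.5]
width: 0.165
t 19.9 tcp [0.7619 0.0217 0.2156] heading x -158.38 y [-0.009  0.004 -1.   ] z [ 0.368 -0.93  -0.007] q [-0.059  0.703  1.153  0.003  1.294  1.133] F [-1.8  2.8 -1.5] M [ 0.62  0.27 -0.34] w 0.165
r 0.1312 ang 22.90 axis z 0.2248 tip z 0.2255
shift rows [ 0.01 -0.01  0.07] turn rows [ 0.06 -0.06  0.06]
TORQUE 0.098  Fr*r 0.433 Mz -0.335 tangF 3.3
```

```bash
python3 -m handwheel '[0,0,-0.06,0,0,0,1]'; python3 ins.py 23 0.131 .216|tail -4;  python3 -m handwheel '[-0.15,0,0,0,0,0,1]'; python3 ins.py 23 0.131 .216
```

```text
clock: 20.0
tool_pos: [0.7611, 0.0234, 0.2156]
eef_rot: [0.13, -0.136, 0.696, -0.693]
force: [-0.4, -0.2, -1.3]
width: 0.17
t 20.0 tcp [0.7611 0.0234 0.2156] heading x -158.32 y [-0.009  0.004 -1.   ] z [ 0.369 -0.929 -0.006] q [-0.057  0.702  1.155  0.003  1.293  1.135] F [-0.4 -0.2 -1.3] M [ 0.01 -0.08 -0.03] w 0.17
r 0.1312 ang 23.68 axis z 0.2248 tip z 0.2254
shift rows [ 0.   -0.01  0.05] turn rows [ 0.06 -0.22  0.06]
TORQUE -0.025  Fr*r 0.001 Mz -0.026 tangF -0.0
clock: 20.1
tool_pos: [0.7653, 0.025, 0.2159]
eef_rot: [0.13, -0.136, 0.696, -0.693]
force: [0.4, 0.4, -1.2]
width: 0.166
t 20.1 tcp [0.7653 0.025  0.2159] heading x -158.33 y [-0.008  0.003 -1.   ] z [ 0.369 -0.929 -0.006] q [-0.054  0.708  1.141  0.003  1.3    1.137] F [ 0.4  0.4 -1.2] M [-0.01 -0.02 -0.01] w 0.166
r 0.1356 ang 23.59 axis z 0.2251 tip z 0.2257
shift rows [ 0.15 -0.    0.05] turn rows [ 0.06 -0.22  0.06]
TORQUE 0.015  Fr*r 0.026 Mz -0.011 tangF 0.2
```

Forces are zero and the pin is starting to slide out. I'll withdraw fully, then check the ring's angle with the cameras.

```bash
python3 -m handwheel '[-0.4,0,0,0,0,0,1, -0.6,0,0,0,0,0,1]'; python3 ins.py 23 0.18 .216|tail -2;  python3 -m handwheel '[-1,0,0,0,0,0,1, -1,0,0,0,0,0,1, -1,0,0,0,0,0,1, 0,0,0,0,0,0,1]'; python3 ins.py 23 0.18 .216
python3 - <<'E'
from workcell import bot
from h import *
p,d=bot.camera("top"); np.savez("t7.npz",p=p,d=d); crop(np.clip(p.astype(float)*2.,0,255).astype(np.uint8),300,375,160,235,8,"pics/t7.png")
p,d=bot.camera("scene"); np.savez("s7.npz",p=p,d=d); crop(p,230,370,210,310,5.6,"pics/s7.png")
E
```

```text
clock: 20.3
tool_pos: [0.7937, 0.0353, 0.2167]
eef_rot: [0.13, -0.135, 0.696, -0.693]
force: [0.3, 0.8, -1.6]
width: 0.164
shift rows [-0.47  0.02 -0.02] turn rows [ 0.05 -0.23  0.06]
TORQUE 0.088  Fr*r 0.100 Mz -0.011 tangF 0.6
clock: 20.7
tool_pos: [0.8821, 0.0694, 0.2155]
eef_rot: [0.13, -0.134, 0.695, -0.694]
force: [-0.4, -0.2, -2.3]
width: 0.165
t 20.7 tcp [0.8821 0.0694 0.2155] heading x -158.5 y [-0.006  0.001 -1.   ] z [ 0.367 -0.93  -0.003] q [4.000e-03 9.410e-01 6.580e-01 1.000e-03 1.548e+00 1.199e+00] F [-0.4 -0.2 -2.3] M [-0.02 -0.03  0.02] w 0.165
r 0.2605 ang 22.26 axis z 0.2247 tip z 0.2252
shift rows [ 2.69 -0.   -0.04] turn rows [ 0.03 -0.25  0.05]
TORQUE 0.004  Fr*r -0.018 Mz 0.022 tangF -0.1
```

View pics/t7.png

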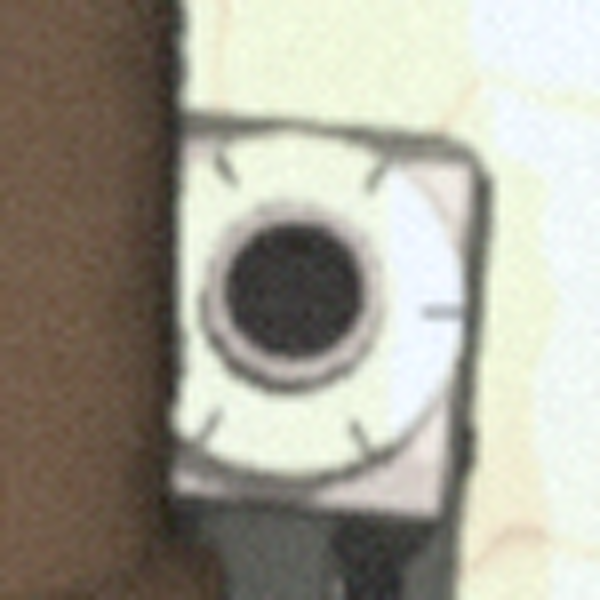

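View pics/s7.png

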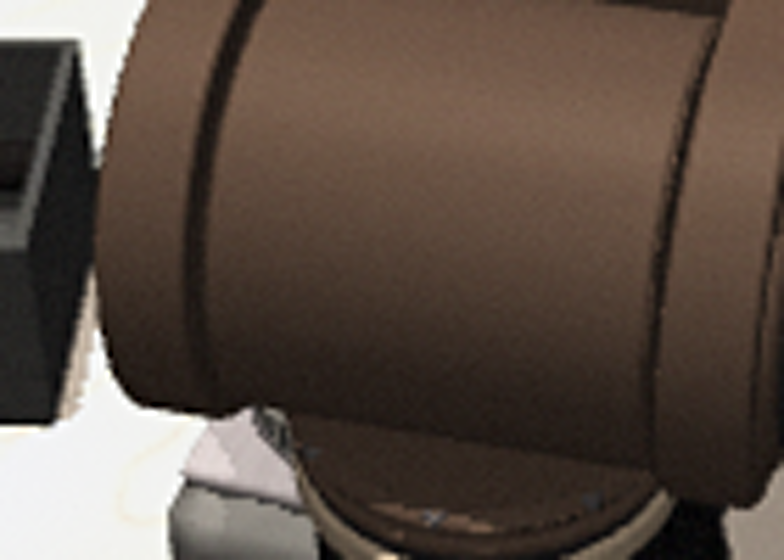

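Run:
```python
from workcell import bot
from h import *
m=bot.camera_model("top")
pts=[(227,168),(377,175),(441,312),(361,437),(209,430)]
P=ray(m,[(300+(x-3.5)/8,160+(y-3.5)/8) for x,y in pts],.2385)
A=np.c_[2*P[:,:2],np.ones(5)];s=np.linalg.lstsq(A,(P[:,:2]**2).sum(1),rcond=None)[0]
for c in (s[:2],np.array([.640,-.0303])):
    a=np.degrees(np.arctan2(P[:,1]-c[1],P[:,0]-c[0]));print(c,a.round(1),np.degrees(np.angle(np.exp(6j*np.radians(a)).mean()))/6)
```

```text
[ 0.64013302 -0.03004545] [  26.9  -32.2  -92.2 -151.4  148.9] 28.012586671756168
[ 0.64   -0.0303] [  27.1  -31.9  -92.1 -151.5  148.5] 28.043473460591798
```

The marks give a ring phase of 28°, so the hole I used is at about 28°. At peak torque the bar geometry put it at about 15°. So I unwound the bar too far while freeing it and probably backed the ring off with it. I'll go back into the same hole, nip it again, and this time free the pin by only the play angle.

```bash
python3 ins.py 28 0.168 .2165
```

```text
t 20.8 tcp [0.8804 0.0681 0.2166] heading x -158.53 y [-0.006  0.    -1.   ] z [ 0.366 -0.931 -0.003] q [0.002 0.937 0.665 0.    1.546 1.199] F [ 0.4 -0.3 -1.6] M [-0.01  0.04  0.01] w 0.168
r 0.2584 ang 22.15 axis z 0.2258 tip z 0.2264
shift rows [ 3.05  0.02 -0.53] turn rows [ 0.03 -1.09  0.05]
TORQUE -0.099  Fr*r -0.109 Mz 0.010 tangF -0.4
```

```bash
python3 -m handwheel '[0.3,0,-0.5,0,-1,0,1, 0.9,0,0,0,-0.1,0,1, 0.9,0,0,0,0,0,1, 0.7,0,0,0,0,0,1, 0,0,0,0,0,0,1]'; python3 ins.py 28 0.165 .2163
```

```text
clock: 21.3
tool_pos: [0.7935, 0.0404, 0.2186]
eef_rot: [0.17, -0.174, 0.686, -0.686]
force: [1.3, -0.3, -1.2]
width: 0.167
t 21.3 tcp [0.7935 0.0404 0.2186] heading x -151.77 y [-0.006 -0.001 -1.   ] z [ 0.473 -0.881 -0.002] q [-3.200e-02  7.550e-01  1.040e+00 -1.000e-03  1.352e+00  1.047e+00] F [ 1.3 -0.3 -1.2] M [-0.01 -0.03  0.01] w 0.167
r 0.1677 ang 24.55 axis z 0.2278 tip z 0.2283
shift rows [ 0.08  0.08 -0.34] turn rows [0.02 0.04 0.05]
TORQUE -0.125  Fr*r -0.134 Mz 0.010 tangF -0.9
```

```bash
python3 -m handwheel '[0,0.08,-0.34,0,0.03,0.05,1, 0,0,0,0,0,0,1, 0,0,0,0,0,0,1]'; python3 ins.py 28 0.165 .2163
python3 - <<'E'
from workcell import bot
from h import *
m=bot.camera_model("wrist");p,d=bot.camera("wrist"); np.savez("w8.npz",p=p,d=d,**m); crop(p,270,370,370,430,8,"pics/w8.png")
p,d=bot.camera("top"); np.savez("t8.npz",p=p,d=d); crop(np.clip(p.astype(float)*2.,0,255).astype(np.uint8),300,375,160,235,8,"pics/t8.png")
E
```

```text
clock: 21.6
tool_pos: [0.7881, 0.0499, 0.2181]
eef_rot: [0.172, -0.17, 0.686, -0.686]
force: [0.6, -0.3, -1.4]
width: 0.17
t 21.6 tcp [0.7881 0.0499 0.2181] heading x -152.02 y [ 0.002  0.002 -1.   ] z [ 0.469 -0.883 -0.   ] q [-0.021  0.743  1.065  0.002  1.331  1.061] F [ 0.6 -0.3 -1.4] M [ 0.02  0.02 -0.01] w 0.17
r 0.1671 ang 28.28 axis z 0.2273 tip z 0.2271
shift rows [0.07 0.06 0.03] turn rows [ 0.   -0.   -0.02]
TORQUE -0.105  Fr*r -0.098 Mz -0.007 tangF -0.6
```

View pics/w8.png

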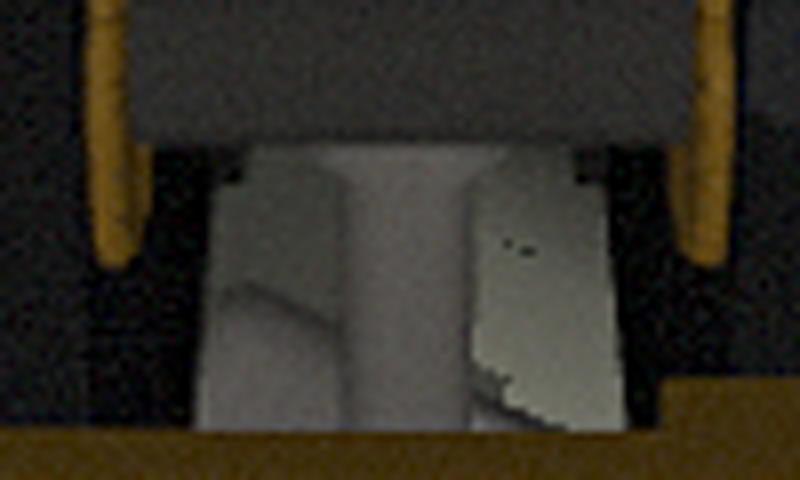

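View pics/t8.png

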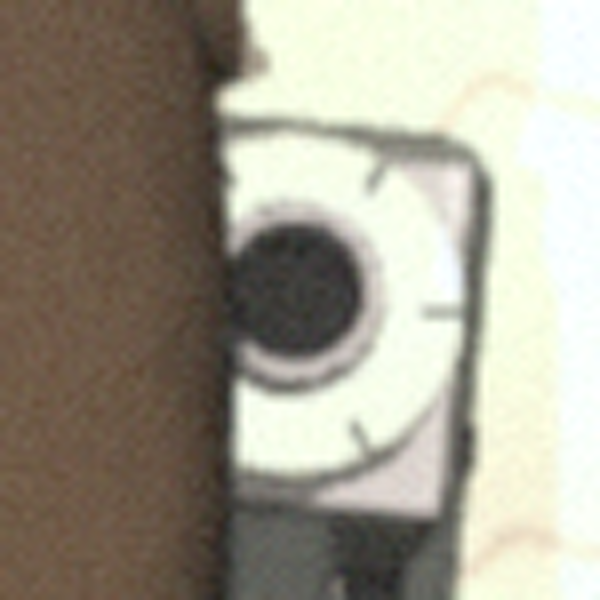

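```bash
python3 -m handwheel '[0.17,0.05,0.02,0,0,0,1, 0.2,0,0,0,0,0,1, 0.2,0,0,0,0,0,1, 0,0,0,0,0,0,1]'; python3 ins.py 28 0.131 .2166
```

```text
clock: 22.1
tool_pos: [0.7724, 0.0408, 0.2146]
eef_rot: [0.171, -0.171, 0.687, -0.686]
force: [0.7, 0.3, -1.5]
width: 0.17
t 22.1 tcp [0.7724 0.0408 0.2146] heading x -151.99 y [-0.     0.002 -1.   ] z [ 0.47  -0.883 -0.001] q [-0.033  0.719  1.124  0.002  1.299  1.048] F [ 0.7  0.3 -1.5] M [ 0.02  0.02 -0.03] w 0.17
r 0.1490 ang 28.07 axis z 0.2238 tip z 0.2238
shift rows [ 0.6  -0.07  0.01] turn rows [ 0.01  0.   -0.01]
TORQUE -0.031  Fr*r -0.005 Mz -0.027 tangF -0.0
```

```bash
python3 -m handwheel '[0.1,-0.05,0,0,0,0,1, 0.2,-0.01,0,0,0,0,1, 0.2,0,0,0,0,0,1, 0.05,0,0,0,0,0,1]'; python3 ins.py 28 0.131 .2166
```

```text
clock: 22.5
tool_pos: [0.7567, 0.0322, 0.2168]
eef_rot: [0.171, -0.171, 0.687, -0.686]
force: [-0.2, 0.5, -1.4]
width: 0.166
t 22.5 tcp [0.7567 0.0322 0.2168] heading x -152.01 y [ 0.     0.002 -1.   ] z [ 0.469 -0.883 -0.001] q [-0.045  0.69   1.175  0.002  1.276  1.037] F [-0.2  0.5 -1.4] M [-0.   -0.01  0.  ] w 0.166
r 0.1310 ang 27.99 axis z 0.226 tip z 0.2259
shift rows [ 0.    0.01 -0.  ] turn rows [ 0.01 -0.   -0.01]
TORQUE 0.079  Fr*r 0.074 Mz 0.005 tangF 0.6
```

```bash
python3 -m handwheel '[0,0,0.1,0,0.33,0,1]'|tail -2; python3 ins.py 28 0.131 .2166|tail -3; python3 -m handwheel '[0,0,0.1,0,0.33,0,1]'|tail -2; python3 ins.py 28 0.131 .2166|tail -3;python3 -m handwheel '[0,0,0.12,0,0.33,0,1]'|tail -2; python3 ins.py 28 0.131 .2166
```

```text
force: [-0.6, -1.4, -0.3]
width: 0.163
r 0.1307 ang 26.75 axis z 0.2263 tip z 0.2262
shift rows [-0.01  0.02 -0.1 ] turn rows [ 0.01 -0.33 -0.01]
TORQUE -0.140  Fr*r -0.135 Mz -0.005 tangF -1.0
force: [0.1, 0.3, -2.0]
width: 0.165
r 0.1306 ang 25.40 axis z 0.2265 tip z 0.2264
shift rows [-0.    0.02 -0.2 ] turn rows [ 0.01 -0.68 -0.01]
TORQUE 0.025  Fr*r 0.032 Mz -0.007 tangF 0.2
force: [-0.6, -0.1, -0.7]
width: 0.168
t 22.8 tcp [0.7604 0.0233 0.2175] heading x -158.11 y [ 0.001  0.002 -1.   ] z [ 0.373 -0.928 -0.001] q [-0.057  0.695  1.164  0.002  1.282  1.132] F [-0.6 -0.1 -0.7] M [-0.04 -0.02  0.04] w 0.168
r 0.1304 ang 23.80 axis z 0.2267 tip z 0.2265
shift rows [ 0.    0.03 -0.32] turn rows [ 0.01 -1.02 -0.01]
TORQUE 0.062  Fr*r 0.024 Mz 0.038 tangF 0.2
```

```bash
for i in 1; do python3 -m handwheel '[0,0.01,0.12,0,0.25,0,1]'|tail -2; python3 ins.py 20 0.131 .2166|grep -E "TORQ|^r"; python3 -m handwheel '[0,0.01,0.12,0,0.25,0,1]'|tail -2; python3 ins.py 28 0.131 .2166|grep -E "TORQ|^r";python3 -m handwheel '[0,0.01,0.13,0,0.28,0,1]'|tail -2; python3 ins.py 28 0.131 .2166; done
```

```text
force: [-0.2, 3.7, -0.2]
width: 0.17
r 0.1303 ang 22.21 axis z 0.2265 tip z 0.2263
TORQUE 0.232  Fr*r 0.456 Mz -0.225 tangF 3.5
force: [-1.5, 5.0, 0.3]
width: 0.168
r 0.1304 ang 20.86 axis z 0.2262 tip z 0.2261
TORQUE 0.195  Fr*r 0.678 Mz -0.483 tangF 5.2
force: [-2.1, 7.5, 1.3]
width: 0.167
t 23.1 tcp [0.7638 0.0143 0.2169] heading x -163.09 y [ 0.     0.005 -1.   ] z [ 0.291 -0.957 -0.005] q [-0.069  0.701  1.153  0.005  1.287  1.205] F [-2.1  7.5  1.3] M [ 1.23  0.49 -0.56] w 0.167
r 0.1304 ang 19.56 axis z 0.2261 tip z 0.2259
shift rows [ 0.06  0.01 -0.64] turn rows [ 0.04 -1.85 -0.02]
TORQUE 0.451  Fr*r 1.011 Mz -0.560 tangF 7.8
```

```bash
for i in 1; do python3 -m handwheel '[0,0.01,0.12,0,0.45,0,1]'|tail -2; python3 ins.py 20 0.131 .2166|grep -E "TORQ|^r"; python3 -m handwheel '[0,0.01,0.12,0,0.4,0,1]'|tail -2; python3 ins.py 28 0.131 .2166|grep -E "TORQ|^r";python3 -m handwheel '[0,0.01,0.13,0,0.35,0,1]'|tail -2; python3 ins.py 28 0.131 .2166; done
```

```text
force: [-2.4, 4.3, 1.6]
width: 0.168
r 0.1303 ang 18.38 axis z 0.2259 tip z 0.2258
TORQUE 0.460  Fr*r 0.637 Mz -0.178 tangF 4.8
force: [-2.0, 2.3, 2.0]
width: 0.167
r 0.1301 ang 17.02 axis z 0.226 tip z 0.2259
TORQUE 0.590  Fr*r 0.359 Mz 0.231 tangF 2.6
force: [-1.4, 5.6, 1.1]
width: 0.163
t 23.4 tcp [0.766  0.0055 0.2169] heading x -170.59 y [-0.001  0.008 -1.   ] z [ 0.163 -0.987 -0.008] q [-0.082  0.705  1.145  0.009  1.293  1.322] F [-1.4  5.6  1.1] M [0.93 0.48 0.26] w 0.163
r 0.1298 ang 15.56 axis z 0.2261 tip z 0.226
shift rows [ 0.16  0.02 -0.93] turn rows [ 0.08 -3.1  -0.02]
TORQUE 1.008  Fr*r 0.750 Mz 0.258 tangF 5.8
```

```bash
for i in 1; do python3 -m handwheel '[0,0.01,0.12,0.04,0.15,0,1]'|tail -2; python3 ins.py 20 0.131 .2166|grep -E "TORQ|^r"; python3 -m handwheel '[0,0.01,0.12,0.04,0.15,0,1]'|tail -2; python3 ins.py 10 0.131 .2166; done
```

```text
force: [-1.6, 11.1, 2.1]
width: 0.164
r 0.1297 ang 14.46 axis z 0.2262 tip z 0.2261
TORQUE 1.289  Fr*r 1.447 Mz -0.158 tangF 11.2
force: [-1.4, 11.2, 2.1]
width: 0.171
t 23.6 tcp [0.7669 0.0013 0.2169] heading x -172.5 y [ 0.     0.005 -1.   ] z [ 0.13  -0.991 -0.005] q [-0.086  0.706  1.143  0.005  1.292  1.352] F [-1.4 11.2  2.1] M [ 1.97  0.4  -0.13] w 0.171
r 0.1296 ang 13.64 axis z 0.2261 tip z 0.226
shift rows [-0.07  0.01  0.27] turn rows [ 0.05 -0.42 -0.01]
TORQUE 1.321  Fr*r 1.447 Mz -0.127 tangF 11.3
```

```bash
for i in 1; do python3 -m handwheel '[0,0.01,0.14,0.02,0.2,0,1]'|tail -2; python3 ins.py 20 0.131 .2166|grep -E "TORQ|^r"; python3 -m handwheel '[0,0.01,0.14,0.02,0.2,0,1]'|tail -2; python3 ins.py 10 0.131 .2166; done
```

```text
force: [-1.6, 10.2, 1.2]
width: 0.17
r 0.1295 ang 12.70 axis z 0.2261 tip z 0.226
TORQUE 1.262  Fr*r 1.332 Mz -0.070 tangF 10.3
force: [-0.5, 11.2, 1.0]
width: 0.167
t 23.8 tcp [ 0.7677 -0.0028  0.217 ] heading x -174.93 y [ 0.001  0.007 -1.   ] z [ 0.088 -0.996 -0.007] q [-0.092  0.707  1.141  0.007  1.294  1.388] F [-0.5 11.2  1. ] M [ 2.05  0.38 -0.03] w 0.167
r 0.1295 ang 11.80 axis z 0.2262 tip z 0.2261
shift rows [-0.06  0.01  0.13] turn rows [ 0.07 -0.82 -0.02]
TORQUE 1.405  Fr*r 1.433 Mz -0.029 tangF 11.2
```

```bash
python3 - <<'E'
from workcell import bot
from h import *
m=bot.camera_model("wrist");p,d=bot.camera("wrist"); np.savez("w9.npz",p=p,d=d,**m)
W3=np.load("w3.npz")["p"]
cv2.imwrite("pics/w9.png",np.vstack([cv2.resize(q[170:430,250:390,::-1],None,fx=2.1,fy=2.1,interpolation=cv2.INTER_CUBIC) for q in (W3,)]) if 0 else np.hstack([cv2.resize(q[170:430,250:390,::-1],None,fx=2.2,fy=2.2,interpolation=cv2.INTER_CUBIC) for q in (W3,p)]))
E
python3 ins.py 10 .131 .2166|tail -3
```

```text
r 0.1295 ang 11.67 axis z 0.2262 tip z 0.226
shift rows [-0.06  0.01  0.12] turn rows [ 0.07 -0.84 -0.02]
TORQUE 1.382  Fr*r 1.526 Mz -0.144 tangF 11.9
```

View pics/w9.png

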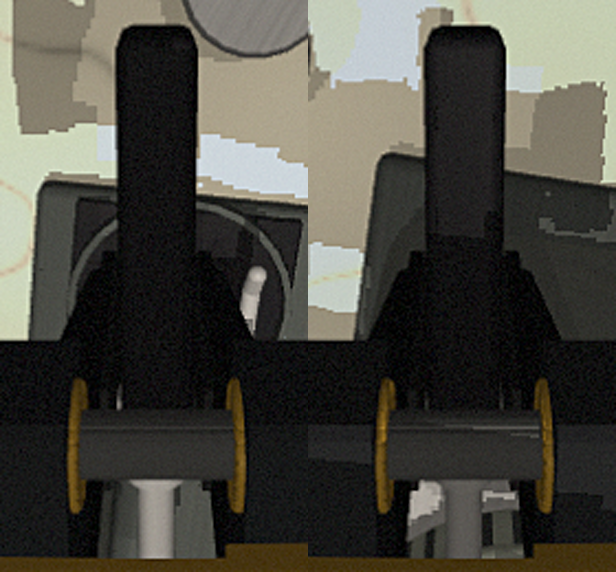

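Run:
```python
from workcell import bot
from h import *
p,d=bot.camera("top"); np.savez("t10.npz",p=p,d=d); crop(np.clip(p.astype(float)*2.,0,255).astype(np.uint8),290,385,150,245,6,"pics/t10.png")
p,d=bot.camera("scene"); np.savez("s10.npz",p=p,d=d); crop(p,220,360,190,310,5,"pics/s10.png")
```

```text
(no output)
```

View pics/t10.png

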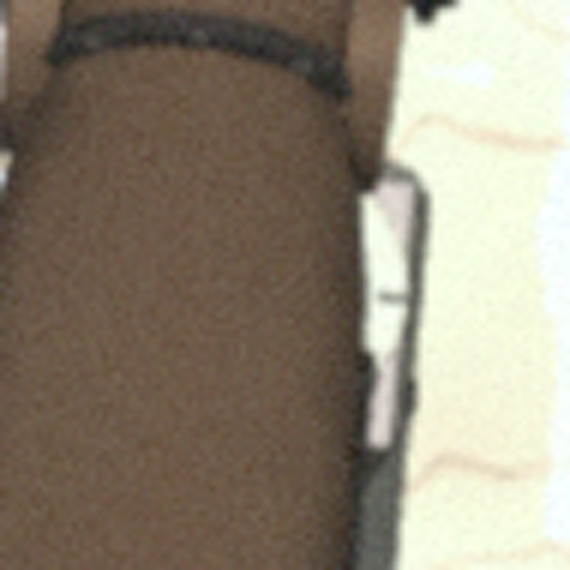

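View pics/s10.png

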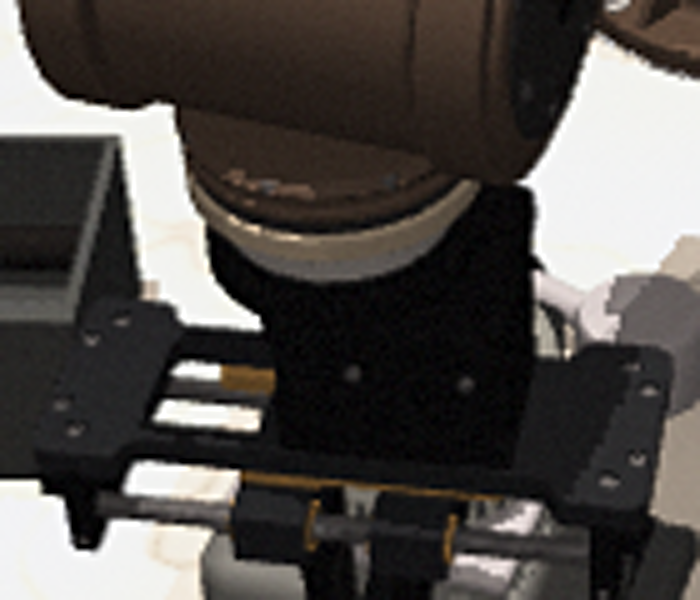

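The top view under load still shows one ring mark, at crop (392,297). I'll compare it with the earlier pose.

Run:
```python
from workcell import bot
from h import *
m=bot.camera_model("top")
def mark(f,u0,u1):
    p=np.load(f)["p"].astype(float).sum(2); pts=[]
    for u in range(u0,u1):
        col=p[192:206,u]; bg=np.median(col); w=np.clip(bg-col-12,0,None)
        if w.sum()>20: pts.append((u,(w*np.arange(192,206)).sum()/w.sum()))
    P=ray(m,pts,.2385); c=np.array([.640,-.0302])
    print(f,np.round(pts,2).tolist(),np.degrees(np.arctan2(P[:,1]-c[1],P[:,0]-c[0])).round(2))
mark("t7.npz",353,357);mark("t8.npz",353,357);mark("t10.npz",353,357)
```

```text
t7.npz [[353.0, 198.55], [354.0, 198.56], [355.0, 198.53], [356.0, 200.35]] [-92.35 -92.17 -91.9  -96.92]
t8.npz [[353.0, 198.57], [354.0, 198.56], [355.0, 198.55], [356.0, 200.72]] [-92.42 -92.17 -91.96 -97.97]
t10.npz [[353.0, 198.99], [354.0, 199.1], [355.0, 199.25], [356.0, 200.6]] [-93.84 -93.91 -94.08 -97.64]
```

Under load the ring has moved only 1.8° clockwise from the 28° pose. I'll push to about 1.7–1.8 N m for margin, still well under the forced limit, and then track the mark as I release.

```bash
for i in 1; do python3 -m handwheel '[0,0,0.18,0,0.15,0,1]'|tail -2; python3 ins.py 10 0.131 .2166|grep -E "TORQ|^r"; python3 -m handwheel '[0,0,0.18,0,0.15,0,1]'|tail -2; python3 ins.py 10 0.131 .2166; done
```

```text
force: [-0.1, 15.6, 0.4]
width: 0.167
r 0.1295 ang 10.68 axis z 0.2264 tip z 0.2262
TORQUE 1.666  Fr*r 1.984 Mz -0.317 tangF 15.5
force: [-1.0, 17.7, -0.6]
width: 0.165
t 24.15 tcp [ 0.7685 -0.0074  0.2173] heading x -176.66 y [ 0.001  0.016 -1.   ] z [ 0.058 -0.998 -0.016] q [-0.101  0.708  1.138  0.017  1.296  1.407] F [-1.  17.7 -0.6] M [ 3.11  0.1  -0.43] w 0.165
r 0.1294 ang 9.74 axis z 0.2265 tip z 0.2263
shift rows [-0.05  0.02 -0.02] turn rows [ 0.15 -1.11 -0.03]
TORQUE 1.844  Fr*r 2.276 Mz -0.432 tangF 17.7
```

```bash
cat > mk.py <<'E'
from workcell import bot
from h import *
import sys
m=bot.camera_model("top")
p0,_=bot.camera("top"); np.savez(sys.argv[1],p=p0); p=p0.astype(float).sum(2); pts=[]
for u in range(353,356):
    col=p[192:206,u]; bg=np.median(col); w=np.clip(bg-col-12,0,None)
    if w.sum()>20: pts.append((u,(w*np.arange(192,206)).sum()/w.sum()))
P=ray(m,pts,.2385); c=np.array([.640,-.0302])
print("MARK",np.degrees(np.arctan2(P[:,1]-c[1],P[:,0]-c[0])).round(2))
E
python3 mk.py t11.npz
python3 -m handwheel '[0,0,-0.1,0,-0.2,0,1]'|tail -2; python3 ins.py 10 0.131 .2166|grep -E "TORQ|^r|^t"; python3 mk.py t12.npz; python3 -m handwheel '[0,0,-0.1,0,-0.3,0,1]'|tail -2; python3 ins.py 10 0.131 .2166|grep -E "TORQ|^r|^t"; python3 mk.py t13.npz
```

```text
MARK [-95.21 -95.24 -94.92]
force: [-1.8, 0.3, -0.5]
width: 0.162
t 24.3 tcp [ 0.7683 -0.0035  0.2173] heading x -175.53 y [ 0.     0.018 -1.   ] z [ 0.078 -0.997 -0.018] q [-0.097  0.708  1.138  0.019  1.297  1.391] F [-1.8  0.3 -0.5] M [0.04 0.51 0.41] w 0.162
r 0.1299 ang 11.46 axis z 0.2265 tip z 0.2263
TORQUE 0.493  Fr*r 0.081 Mz 0.412 tangF 0.4
MARK [-94.33 -94.79 -94.99]
force: [-2.2, 0.1, -0.4]
width: 0.164
t 24.45 tcp [ 7.678e-01 -3.000e-04  2.173e-01] heading x -173.52 y [-0.     0.017 -1.   ] z [ 0.113 -0.993 -0.017] q [-0.092  0.707  1.14   0.018  1.296  1.36 ] F [-2.2  0.1 -0.4] M [0.12 0.39 0.25] w 0.164
r 0.1301 ang 12.87 axis z 0.2265 tip z 0.2264
TORQUE 0.329  Fr*r 0.077 Mz 0.251 tangF 0.3
MARK [-94.4  -94.44 -94.39]
```

```bash
python3 -m handwheel '[0,0,-0.08,0,-0.4,0,1]'|tail -2; python3 ins.py 10 0.131 .2166|grep -E "TORQ|^r|^t"; python3 mk.py t14.npz; python3 -m handwheel '[0,0,-0.08,0,-0.3,0,1]'|tail -2; python3 ins.py 10 0.131 .2166|grep -E "TORQ|^r|^t"; python3 mk.py t15.npz
```

```text
force: [-1.1, 5.6, -1.1]
width: 0.168
t 24.6 tcp [0.7674 0.0026 0.2174] heading x -170.9 y [-0.     0.017 -1.   ] z [ 0.158 -0.987 -0.017] q [-0.089  0.707  1.141  0.018  1.296  1.318] F [-1.1  5.6 -1.1] M [ 0.98  0.25 -0.34] w 0.168
r 0.1304 ang 14.18 axis z 0.2266 tip z 0.2263
TORQUE 0.402  Fr*r 0.738 Mz -0.336 tangF 5.6
MARK [-93.95 -94.26 -94.15]
force: [-1.4, 4.8, -0.2]
width: 0.168
t 24.75 tcp [0.7669 0.006  0.2173] heading x -168.88 y [-0.001  0.019 -1.   ] z [ 0.193 -0.981 -0.018] q [-0.085  0.706  1.142  0.019  1.296  1.287] F [-1.4  4.8 -0.2] M [ 0.75  0.44 -0.32] w 0.168
r 0.1307 ang 15.65 axis z 0.2265 tip z 0.2262
TORQUE 0.334  Fr*r 0.654 Mz -0.320 tangF 5.0
MARK [-93.97 -93.85 -93.9 ]
```

```bash
python3 -m handwheel '[0,0,-0.12,0,-0.3,0,1]'|tail -2; python3 ins.py 10 0.131 .2166|grep -E "TORQ|^r|^t"; python3 mk.py t16.npz; python3 -m handwheel '[0,0,-0.1,0,-0.3,0,1]'|tail -2; python3 ins.py 10 0.131 .2166|grep -E "TORQ|^r|^t"; python3 mk.py t17.npz
```

```text
force: [-2.1, 1.9, -0.9]
width: 0.166
t 24.9 tcp [0.7659 0.0099 0.2173] heading x -166.87 y [-0.001  0.019 -1.   ] z [ 0.227 -0.974 -0.019] q [-0.08   0.705  1.145  0.02   1.295  1.256] F [-2.1  1.9 -0.9] M [ 0.33  0.33 -0.13] w 0.166
r 0.1309 ang 17.41 axis z 0.2265 tip z 0.2262
TORQUE 0.183  Fr*r 0.317 Mz -0.134 tangF 2.3
MARK [-93.3  -93.64 -93.46]
force: [-1.3, 1.4, -0.9]
width: 0.166
t 25.05 tcp [0.7651 0.0131 0.2173] heading x -164.83 y [-0.001  0.018 -1.   ] z [ 0.262 -0.965 -0.018] q [-0.076  0.703  1.147  0.019  1.293  1.225] F [-1.3  1.4 -0.9] M [ 0.25  0.29 -0.13] w 0.166
r 0.1311 ang 18.86 axis z 0.2265 tip z 0.2262
TORQUE 0.100  Fr*r 0.233 Mz -0.133 tangF 1.7
MARK [-93.22 -93.47 -93.33]
```

```bash
python3 -m handwheel '[0,0,-0.06,0,0,0,1]'|tail -2; python3 ins.py 10 0.131 .2166|grep -E "TORQ|^r|^t"; python3 mk.py t18.npz; python3 -m handwheel '[-0.2,0,0,0,0,0,1]'|tail -2; python3 ins.py 10 0.131 .2166|grep -E "TORQ|^r|^t"; python3 mk.py t19.npz
```

```text
force: [-0.1, -2.8, -1.3]
width: 0.17
t 25.2 tcp [0.7647 0.0147 0.2173] heading x -164.66 y [-0.001  0.017 -1.   ] z [ 0.264 -0.964 -0.017] q [-0.073  0.703  1.149  0.018  1.292  1.225] F [-0.1 -2.8 -1.3] M [-0.5   0.    0.27] w 0.17
r 0.1313 ang 19.59 axis z 0.2265 tip z 0.2262
TORQUE -0.068  Fr*r -0.342 Mz 0.274 tangF -2.7
MARK [-92.27 -92.18 -91.88]
force: [-0.2, -0.7, -0.7]
width: 0.164
t 25.35 tcp [0.7704 0.0159 0.2176] heading x -164.7 y [-0.001  0.017 -1.   ] z [ 0.264 -0.964 -0.016] q [-0.071  0.712  1.13   0.017  1.302  1.228] F [-0.2 -0.7 -0.7] M [ 0.02 -0.03  0.04] w 0.164
r 0.1371 ang 19.26 axis z 0.2268 tip z 0.2265
TORQUE -0.043  Fr*r -0.085 Mz 0.042 tangF -0.7
MARK [-92.27 -92.04 -91.91]
```

After that last free-standing nudge the mark moved about 1.2°, to −92.1, so I can't be sure how tight the ring is. I'll test it: go back in, push in small steps, and watch at what torque the mark starts to move.

```bash
python3 -m handwheel '[0.2,0,0.08,0,0,0,1]'|tail -2; python3 ins.py 10 0.131 .2166|grep -E "TORQ|^r|^t"; python3 mk.py t20.npz; python3 -m handwheel '[0,0,0.1,0,0.3,0,1]'|tail -2; python3 ins.py 10 0.131 .2166|grep -E "TORQ|^r|^t"; python3 mk.py t21.npz;  python3 -m handwheel '[0,0,0.1,0,0.3,0,1]'|tail -2; python3 ins.py 10 0.131 .2166|grep -E "TORQ|^r|^t"; python3 mk.py t22.npz
```

```text
force: [2.0, 7.3, -0.3]
width: 0.165
t 25.5 tcp [0.7668 0.0132 0.217 ] heading x -164.71 y [ 0.001  0.018 -1.   ] z [ 0.264 -0.964 -0.017] q [-0.075  0.706  1.144  0.019  1.293  1.224] F [ 2.   7.3 -0.3] M [ 1.28 -0.44 -0.44] w 0.165
r 0.1328 ang 18.67 axis z 0.2262 tip z 0.2257
TORQUE 0.387  Fr*r 0.829 Mz -0.442 tangF 6.5
MARK [-92.34 -92.17 -91.87]
force: [-3.4, 5.6, -1.7]
width: 0.172
t 25.65 tcp [0.7657 0.0107 0.2168] heading x -166.57 y [-0.002  0.02  -1.   ] z [ 0.232 -0.972 -0.02 ] q [-0.079  0.705  1.145  0.021  1.295  1.252] F [-3.4  5.6 -1.7] M [ 0.95  0.34 -0.29] w 0.172
r 0.1309 ang 17.78 axis z 0.226 tip z 0.2257
TORQUE 0.544  Fr*r 0.839 Mz -0.295 tangF 6.2
MARK [-92.4  -92.05 -91.82]
force: [1.8, 5.8, -1.2]
width: 0.168
t 25.8 tcp [0.766  0.0082 0.2166] heading x -168.58 y [-0.003  0.022 -1.   ] z [ 0.198 -0.98  -0.022] q [-0.083  0.706  1.144  0.022  1.296  1.282] F [ 1.8  5.8 -1.2] M [ 0.94 -0.07 -0.07] w 0.168
r 0.1305 ang 16.68 axis z 0.2258 tip z 0.2257
TORQUE 0.586  Fr*r 0.657 Mz -0.070 tangF 5.3
MARK [-92.37 -92.15 -91.83]
```

```bash
for k in 1; do python3 -m handwheel '[0,-0.01,0.1,0.05,0.2,0,1]'|tail -2; python3 ins.py 10 0.131 .2166|grep -E "TORQ|^r"; python3 mk.py t23.npz; python3 -m handwheel '[0,-0.01,0.1,0.05,0.2,0,1]'|tail -2; python3 ins.py 10 0.131 .2166|grep -E "TORQ|^r"; python3 mk.py t24.npz;  python3 -m handwheel '[0,-0.01,0.1,0,0.2,0,1]'|tail -2; python3 ins.py 10 0.131 .2166|grep -E "TORQ|^r|^t"; python3 mk.py t25.npz; done
```

```text
force: [0.3, 8.5, -2.6]
width: 0.165
r 0.1303 ang 15.62 axis z 0.226 tip z 0.2259
TORQUE 0.825  Fr*r 1.058 Mz -0.233 tangF 8.3
MARK [-92.46 -92.1  -91.8 ]
force: [0.8, 8.4, -2.7]
width: 0.168
r 0.1301 ang 14.83 axis z 0.226 tip z 0.2259
TORQUE 0.948  Fr*r 1.035 Mz -0.087 tangF 8.2
MARK [-92.41 -92.11 -91.96]
force: [0.6, 8.7, -3.6]
width: 0.166
t 26.25 tcp [0.7671 0.0023 0.2168] heading x -172.49 y [-0.002  0.017 -1.   ] z [ 0.131 -0.991 -0.017] q [-0.089  0.707  1.141  0.018  1.296  1.346] F [ 0.6  8.7 -3.6] M [ 1.55 -0.18  0.1 ] w 0.166
r 0.1300 ang 14.08 axis z 0.226 tip z 0.226
TORQUE 1.174  Fr*r 1.078 Mz 0.097 tangF 8.5
MARK [-92.3  -92.14 -91.97]
```

The mark does not move even at 1.17 N m, well past the 0.4–0.6 a loose ring would turn at. So the ring is firmly wound up at rest (nip about 0.047 or more). Now I'll unload gently, staying slightly on the clockwise side, and pull out.

```bash
for k in 1; do python3 -m handwheel '[0,0,-0.08,0,-0.4,0,1]'|tail -2; python3 ins.py 10 0.131 .2166|grep -E "TORQ|^r"; python3 -m handwheel '[0,0,-0.08,0,-0.3,0,1]'|tail -2; python3 ins.py 10 0.131 .2166|grep -E "TORQ|^r";  python3 -m handwheel '[0,0,-0.1,0,-0.3,0,1]'|tail -2; python3 ins.py 10 0.131 .2166|grep -E "TORQ|^r|^t"; python3 mk.py t26.npz; done
```

```text
force: [0.5, 6.2, -1.3]
width: 0.166
r 0.1304 ang 15.35 axis z 0.2259 tip z 0.2257
TORQUE 0.450  Fr*r 0.766 Mz -0.316 tangF 6.0
force: [0.7, 3.1, -0.6]
width: 0.164
r 0.1307 ang 16.76 axis z 0.2259 tip z 0.2257
TORQUE 0.145  Fr*r 0.367 Mz -0.222 tangF 2.9
force: [0.7, 1.6, -2.2]
width: 0.163
t 26.6 tcp [0.7654 0.0116 0.2168] heading x -166.37 y [-0.001  0.021 -1.   ] z [ 0.236 -0.972 -0.02 ] q [-0.078  0.704  1.147  0.021  1.293  1.249] F [ 0.7  1.6 -2.2] M [ 0.24 -0.03 -0.1 ] w 0.163
r 0.1309 ang 18.19 axis z 0.226 tip z 0.2257
TORQUE 0.069  Fr*r 0.168 Mz -0.099 tangF 1.3
MARK [-92.34 -92.08 -91.93]
```

```bash
python3 -m handwheel '[-0.2,0,0,0,0,0,1, -0.2,0,0,0,0,0,1]'|tail -2; python3 ins.py 10 0.131 .2166|grep -E "TORQ|^r";  python3 -m handwheel '[-0.3,0,0,0,0,0,1, -0.3,0,0,0,0,0,1]'|tail -2; python3 ins.py 10 0.131 .2166|grep -E "TORQ|^r";python3 -m handwheel '[-0.6,0,0,0,0,0,1, -0.8,0,0,0,0,0,1, -0.8,0,0,0,0,0,1, 0,0,0,0,0,0,1]'|tail -2; python3 ins.py 10 0.131 .2166; python3 mk.py t27.npz; python3 -c "
from h import *
p=np.load('t27.npz')['p']; crop(np.clip(p.astype(float)*2.,0,255).astype(np.uint8),300,375,160,235,8,'pics/t27.png')"
```

```text
force: [-2.0, 1.6, -1.4]
width: 0.169
r 0.1427 ang 17.89 axis z 0.2264 tip z 0.2262
TORQUE 0.121  Fr*r 0.306 Mz -0.186 tangF 2.0
force: [0.6, 0.1, -1.6]
width: 0.167
r 0.1615 ang 17.09 axis z 0.2265 tip z 0.2263
TORQUE 0.001  Fr*r -0.021 Mz 0.021 tangF -0.1
force: [-0.5, -0.0, -1.3]
width: 0.167
t 27.45 tcp [0.8641 0.0319 0.2167] heading x -166.52 y [-0.001  0.016 -1.   ] z [ 0.233 -0.972 -0.016] q [-0.045  0.891  0.763  0.016  1.489  1.29 ] F [-0.5 -0.  -1.3] M [-0.01 -0.    0.02] w 0.167
r 0.2313 ang 15.33 axis z 0.2259 tip z 0.2256
shift rows [ 3.35 -0.02  0.51] turn rows [ 0.15  0.58 -0.02]
TORQUE 0.036  Fr*r 0.018 Mz 0.018 tangF 0.0
MARK [-92.28 -92.12 -91.95]
```

View pics/t27.png

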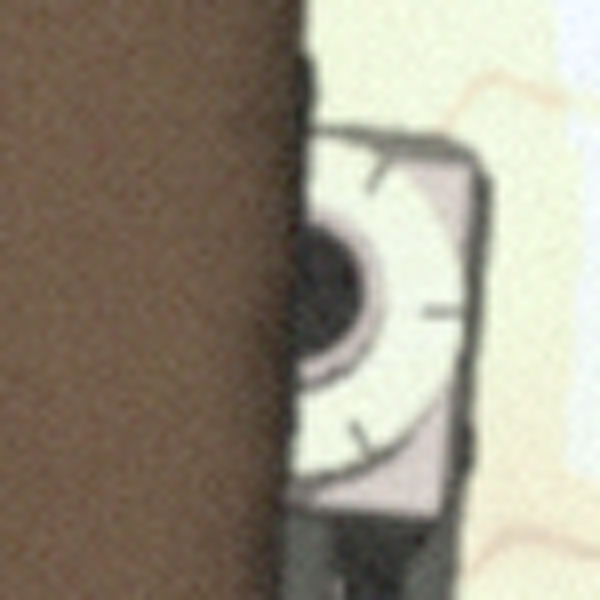

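```bash
python3 -m handwheel '[0,-0.8,0,0,0,0,1, 0,-0.9,0,0,0,0,1, 0.3,-0.9,-0.5,0,0,0,1, 0.76,0,-0.95,0,0,0,1, 0.76,0,-0.95,0,0,0,1, 0.76,0,-0.95,0,0,0,1, 0.76,0,-0.95,0,0,0,1, 0.76,0,-0.95,0,0,0,1, 0.76,0,-0.95,0,0,0,1, 0.76,0,-0.95,0,0,0,1, 0.76,0,-0.95,0,0,0,1, 0.76,0,-0.95,0,0,0,1, 0.76,0,-0.95,0,0,0,1, 0,0,0,0,0,0,1]'; python3 ins.py 10 0.131 .2166|head -1;python3 -c "
from workcell import bot
from h import *
plan(bot.observe(),[.4884,.3208,.25],1.7)"
```

```text
clock: 28.9
tool_pos: [0.5453, 0.2654, 0.3023]
eef_rot: [0.08, -0.077, 0.707, -0.699]
force: [1.0, 0.0, -1.1]
width: 0.166
t 28.9 tcp [0.5453 0.2654 0.3023] heading x -167.2 y [ 0.003  0.011 -1.   ] z [ 0.222 -0.975 -0.01 ] q [0.34  0.388 1.491 0.01  1.256 1.684] F [ 1.   0.  -1.1] M [ 0.04 -0.03 -0.03] w 0.166
shift rows [ 1.45  1.76 -2.2 ] turn rows [ -0.06 -28.15  -0.15]
```

```bash
python3 -m handwheel '[0.7,0,-1,0,-1,0,1, 0.4,0,-1,0,-1,0,1, 0,0,0,0,-1,0,1, 0,0,0,0,-1,0,1, 0,0,0,0,-1,0,1, 0,0,0,0,-1,0,1, 0,0,0,0,-1,0,1, 0,0,0,0,-1,0,1, 0,0,0,0,-1,0,1, 0,0,0,0,-1,0,1, 0,0,0,0,-1,0,1, 0,0,0,0,-1,0,1, 0,0,0,0,-1,0,1, 0,0,0,0,-1,0,1, 0,0,0,0,-1,0,1, 0,0,0,0,-1,0,1, 0,0,0,0,-1,0,1, 0,0,0,0,-1,0,1, 0,0,0,0,-1,0,1, 0,0,0,0,-1,0,1]'|head -2; python3 -m handwheel '[0,0,0,0,-1,0,1, 0,0,0,0,-1,0,1, 0,0,0,0,-1,0,1, 0,0,0,0,-1,0,1, 0,0,0,0,-1,0,1, 0,0,0,0,-1,0,1, 0,0,0,0,-1,0,1, 0,0,0,0,0,0,1]'; python3 ins.py 10 0.131 .2166|head -1;python3 -c "
from workcell import bot
from h import *
plan(bot.observe(),[.4884,.3208,.1],1.7)"
```

```text
clock: 30.9
tool_pos: [0.4935, 0.2992, 0.3088]
clock: 31.7
tool_pos: [0.4934, 0.2917, 0.3108]
eef_rot: [0.709, -0.705, -0.014, -0.006]
force: [0.7, -0.7, -1.6]
width: 0.166
t 31.7 tcp [0.4934 0.2917 0.3108] heading x 0.58 y [ 0.028  0.007 -1.   ] z [-0.01   1.     0.006] q [ 0.421  0.322  1.571 -0.006  1.221 -1.158] F [ 0.7 -0.7 -1.6] M [ 0.1 -0.1  0. ] w 0.166
shift rows [-0.35  7.03  0.93] turn rows [-0.06 -0.19  0.27]
```

```bash
python3 -m handwheel '[-0.2,0.5,0.5,-0.06,-0.19,0.27,1, -0.1,0.9,0.4,0,0,0,1, 0,0.9,0,0,0,0,1, 0,0.9,0,0,0,0,1, 0,0.9,0,0,0,0,1, 0,0.9,0,0,0,0,1, 0,0.9,0,0,0,0,1, 0,0.9,0,0,0,0,1, 0,0.9,0,0,0,0,1, 0,0,0,0,0,0,1]'; python3 ins.py 10 0.131 .2166|head -1;python3 -c "
from workcell import bot
from h import *
plan(bot.observe(),[.4884,.3208,.0075],1.7)"
```

```text
clock: 32.7
tool_pos: [0.4789, 0.3215, 0.0655]
eef_rot: [-0.706, 0.708, -0.001, -0.005]
force: [0.3, 0.3, -0.6]
width: 0.168
t 32.7 tcp [0.4789 0.3215 0.0655] heading x 0.34 y [-0.01  -0.004 -1.   ] z [-0.006  1.    -0.003] q [ 0.476  0.615  1.811  0.002  0.725 -1.102] F [ 0.3  0.3 -0.6] M [ 0.11 -0.1   0.02] w 0.168
shift rows [ 0.34  1.93 -0.02] turn rows [ 0.03 -0.23 -0.09]
```

```bash
python3 -m handwheel '[0.34,0.5,0,0.03,-0.23,-0.09,1, 0,0.7,0,0,0,0,1, 0,0.3,0,0,0,0,1, 0,0,0,0,0,0,1]'; python3 ins.py 10 0.131 .2166|head -1;python3 - <<'E'
from workcell import bot
from h import *
plan(bot.observe(),[.4884,.3208,.0075],1.7)
p,d=bot.camera("scene"); crop(p,410,550,260,370,5,"pics/s30.png")
E
```

```text
clock: 33.1
tool_pos: [0.4894, 0.3232, 0.0209]
eef_rot: [0.707, -0.707, -0.009, 0.009]
force: [0.2, 0.5, -1.7]
width: 0.167
t 33.1 tcp [0.4894 0.3232 0.0209] heading x 1.5 y [-0.  0. -1.] z [-0.026  1.     0.   ] q [ 0.471  0.69   1.816  0.     0.635 -1.126] F [ 0.2  0.5 -1.7] M [ 0.12 -0.1  -0.01] w 0.167
shift rows [-0.03  0.45 -0.08] turn rows [-0.   -0.03 -0.  ]
```

View pics/s30.png

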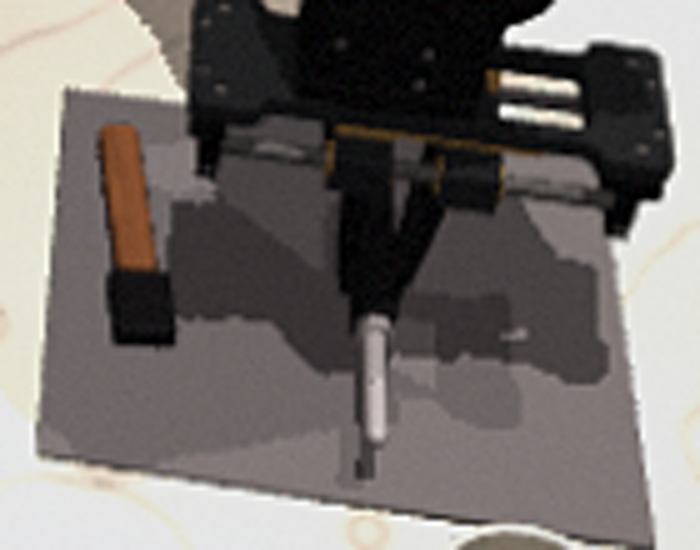

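The bar is level above the mat, with its tip at (375,440) and the shadow just beyond it. The brush is well clear. Last few millimetres down, watching the vertical force.

```bash
python3 -m handwheel '[0,0.25,-0.06,0,0,0,1, 0,0.12,0,0,0,0,1, 0,0,0,0,0,0,1]'; python3 -m handwheel '[0,0.05,0,0,0,0,1, 0,0,0,0,0,0,1]'
```

```text
clock: 33.45
tool_pos: [0.4904, 0.322, 0.0122]
eef_rot: [0.708, -0.706, -0.01, 0.008]
force: [0.4, -0.3, -1.7]
width: 0.165
clock: 33.65
tool_pos: [0.4906, 0.3221, 0.0111]
eef_rot: [0.708, -0.706, -0.011, 0.008]
force: [0.2, -0.4, -1.3]
width: 0.165
```

```bash
python3 -m handwheel '[0,0.1,0,0,0,0,1, 0,0.07,0,0,0,0,1, 0,0,0,0,0,0,1]'; python3 -m handwheel '[0,0.06,0,0,0,0,1, 0,0,0,0,0,0,1]'
```

```text
clock: 33.95
tool_pos: [0.4911, 0.3224, 0.0068]
eef_rot: [0.708, -0.706, -0.011, 0.007]
force: [-1.0, -0.1, 1.0]
width: 0.167
clock: 34.15
tool_pos: [0.4912, 0.3224, 0.0071]
eef_rot: [0.708, -0.706, -0.011, 0.007]
force: [-0.9, -0.9, -1.4]
width: 0.168
```

```bash
python3 -m handwheel '[0,0.06,0,0,0,0,1]'; python3 -m handwheel '[0,0.0,0,0,0,0,0.8, 0,0.0,0,0,0,0,0.8,0,0.0,0,0,0,0,0.8, 0,0,0,0,0,0,0.6,0,0,0,0,0,0,0.5,0,0,0,0,0,0,0.5,0,0,0,0,0,0,0.4,0,0,0,0,0,0,0.4]'
```

```text
clock: 34.25
tool_pos: [0.4915, 0.3225, 0.0066]
eef_rot: [0.708, -0.706, -0.012, 0.006]
force: [-7.4, -4.1, 33.1]
width: 0.168
clock: 35.05
tool_pos: [0.4916, 0.3226, 0.0057]
eef_rot: [0.708, -0.706, -0.012, 0.006]
force: [-0.4, 0.4, -1.0]
width: 0.558
```

Released; a brief 33 N pressed through the bar on contact, and it is gone now. Rising and checking.

```bash
python3 -m handwheel '[0,-0.3,0,0,0,0,0.3, 0,-0.8,0,0,0,0,0, 0,-0.9,0,0,0,0,0, 0,-0.9,0,0,0,0,0, 0,-0.9,0,0,0,0,0, 0,-0.9,0,0,0,0,0, 0,-0.9,0,0,0,0,0, 0,-0.9,0,0,0,0,0, 0,-0.9,0,0,0,0,0, 0,0,0,0,0,0,0]'
python3 - <<'E'
from workcell import bot
from h import *
from bar import bar
m=bot.camera_model("wrist");p,d=bot.camera("wrist"); np.savez("w40.npz",p=p,d=d,**m); cv2.imwrite("pics/w40.png",p[:,:,::-1])
p,d=bot.camera("scene"); cv2.imwrite("pics/s40.png",p[:,:,::-1])
p,d=bot.camera("top"); np.savez("t40.npz",p=p,d=d); crop(np.clip(p.astype(float)*2,0,255).astype(np.uint8),300,375,160,235,8,"pics/t40.png")
E
python3 mk.py t41.npz
```

```text
clock: 36.05
tool_pos: [0.4889, 0.3212, 0.2424]
eef_rot: [0.709, -0.705, -0.012, 0.006]
force: [1.1, -0.7, 0.1]
width: 0.999
MARK [-92.36 -92.13 -91.91]
```

View pics/w40.png

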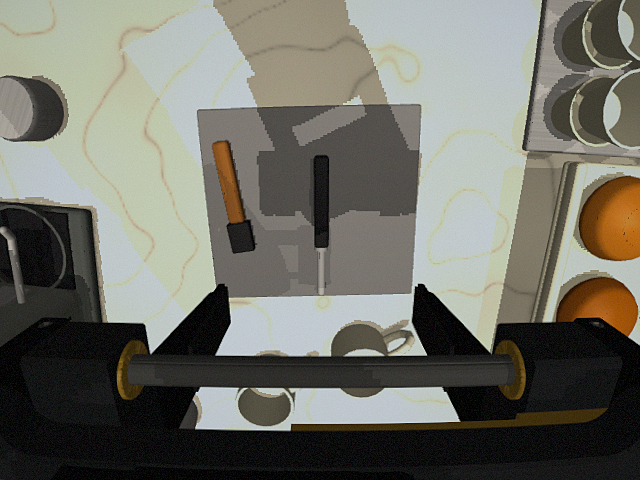

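View pics/s40.png

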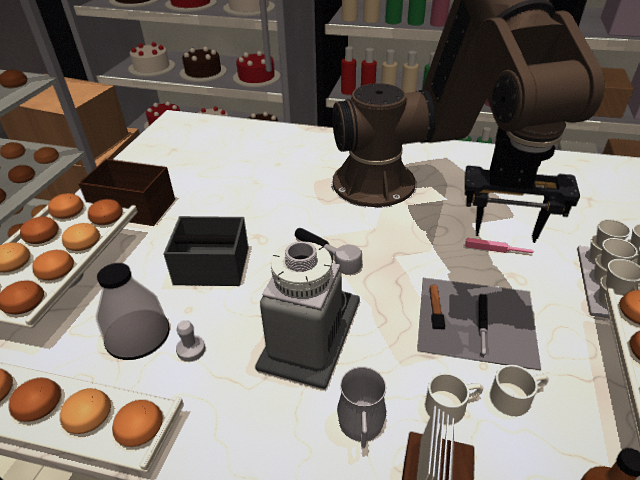

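View pics/t40.png

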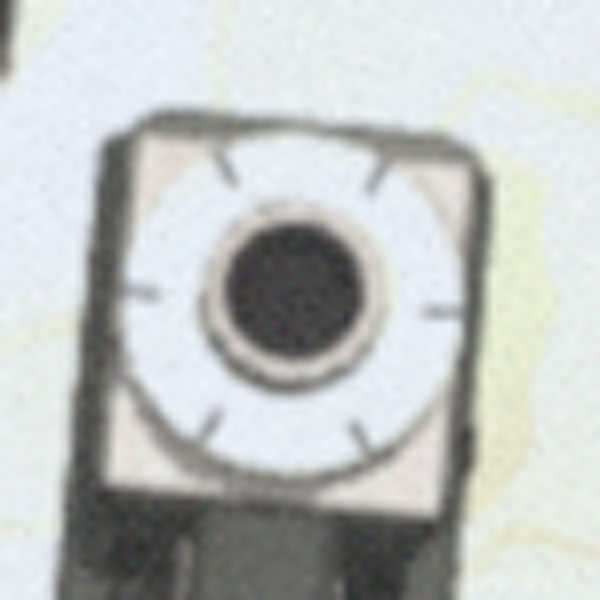

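The bar lies flat on the mat with its handle at (321,200) in the wrist view. The brush and everything else are where they were, and the ring mark is unchanged at −92.1°. Handing in.

```bash
python3 -c "
from workcell import bot
print(bot.hand_in()); print(bot.observe()['clock'])"
```

```text
the job is handed in; nothing more can be done
None
the job is handed in; nothing more can be done
```

The lock ring is turned down onto its washer and, by my checks, firmly tight. The bar is back flat on its mat, and I handed the job in at about 36 s.

**Turning:** I put the pin in the front hole and turned the ring about 153° clockwise in one stroke, so no change of hole was needed. I nipped it to about 1.5 N m, then went back into the same hole and pushed to about 1.8 N m (17.7 N on the bar), below the 2.4 N m forced limit.

**Tightness:** Under the 1.8 N m push the ring mark read about −95°. It came back to −92.1° as I freed the pin, and it settled at that angle after both nips. I tested it by pushing again. The mark did not move up to 1.17 N m, where a loose ring would turn at 0.4 to 0.6 N m. From that I put the nip at about 0.05, above the 0.03 needed. The mark was still at −92.1° after I withdrew the pin and again just before hand-in.

**What disagreed:**
- After the first nip the camera showed the ring about 13° further back than the bar's angle suggested, so I thought I had loosened it. The later checks did not support that, and I put the mismatch down to give at the pin.
- One small anticlockwise nudge while freeing the pin moved the mark about 1.2°. The push test came after that nudge.
- When I set the bar down, the wrist force read 33 N for a moment, pressing through the bar. It was gone on release.

**Other things:** The final pictures show the bar flat in its old place, and the brush, the pink look-alike and everything else where they were. The gripper was open and touching nothing.

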